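# Build a battery terminal stack in the latched assembly jig

### The arm

A 7-joint arm with a two-finger parallel gripper is mounted at the origin on the work surface. World frame = base frame: x ahead of the robot, y to its left, z up, the work surface at z = 0. Lengths are in m, angles in rad, forces in N, time in s.
With the tool pointing down it reaches from about 0.425 to 0.875 m from the base axis. Payload 4.7 kg.
Tool frame: the origin (TCP) lies between the finger pads; the fingertips stand 19 mm ahead of it and the grasp point (between the pads) is the TCP (ctrl.tip_extent is the distance from the TCP to the fingertips, in m); z points along the fingers, y is the line along which they close (so a half turn about z gives the same grasp; the last joint's range is limited). The gripper opens to 87 mm and grips with 3 to 60 N. Pads are 19 mm wide; open, the fingers measure 117 mm over their backs; the gripper's body (75 mm by 190 mm) begins 51 mm behind the grasp point.
Start: joints at [1.229, 0.321, -0.07, 1.45, 0.023, 1.371, -0.057], TCP at [0.226, -0.609, 0.213] pointing down, gripper open.
Joint ranges: [-2.86, 2.86], [-0.3, 2.09], [-1.38, 1.24], [0.06, 2.45], [-1.56, 4.7], [0.09, 2.05], [-2.69, 2.69]. Speed limits (rad/s): [2.57, 2.57, 3.14, 3.14, 3.14, 3.14, 3.14].

### API

Orientations are given as a rotation vector (axis times angle).
In Python, from bench import ctrl gives the robot as it stands.
- The arm moves only by the shell command python3 -m crank 'ROWS' [OPENING] [FORCE]. ROWS is JSON, a list of rows, each an object of numbers: "tx", "ty", "tz": the shift along the tool's x, y, z in mm; "turn": the turn about the tool's z in units of 5 degrees (1.0 is 5 degrees). In form: [{"tx": .., "ty": .., "tz": .., "turn": ..}, ...]. A call has 1 to 5 rows; each row is the pose to reach, as a shift and turn from the pose commanded when the call began, along the tool's axes at that moment; what a row does not reach only later rows make up. A row lasts 1/8 s, in which the tool goes at most 62.5 mm and 10.7 degrees, less where a joint would pass 70% of its speed; a pose out of reach is approached as far as the arm can. A call with a gripper value outside its range is refused whole. OPENING is the finger opening in mm, from 0 to 87, set as the call begins (- or left out, the last holds). The fingers move at their own pace and stop on an object; FORCE is the grip in N (left out, the last holds). Time passes only in rows, so rows that repeat a pose let the fingers close. It gives the time, the measured TCP pose, the force, the opening and the grip force at its end, in the units of the state.
- ctrl.get_state(): the state, without advancing time (a new reading comes with each control period).
- ctrl.get_image(name): name is "scene" or "side" or "wrist"; returns (picture, depth): 480x640x3 uint8, red, green, blue; 480x640 float32, m along the optical axis (not along the pixel's ray), 0 where there is no reading.
- ctrl.camera_model(name): a dict with "intrinsics" (3x3 intrinsics, pixels), "origin" and "orientation" of the camera in the world. Camera axes: x right, y down, z forward; pixel columns grow to the right and rows downward; lengths in m; the calibration is good to about 2 mm. A picture is of the moment at which its call begins: read the wrist's pose just before it. camera_model takes no time and is no camera call; for the wrist camera it gives the pose at the moment of the call.
- ctrl.close_job(): hands the job in; it is judged then, once.
Trained networks look in the newest picture that a camera, given by its name, has taken for a name from the list of things; names that differ only in an ending like _2 or _b are one class to them, and where a whole thing is asked for, a point or a joint stands for the part that bears it (a point fixed in the world has none). Each returns a list of dicts, best first, with "confidence" (0 to 1); they miss things now and then, are a little off and sometimes report something else, mostly with a low value. They report only what shows in the picture. A call takes as long as a camera call. They do not tell look-alikes from the thing itself.
- ctrl.recognise(camera, query): "xyz" ([x, y, z] in m, in world coordinates, good to about 4 mm: the middle of the surface that is visible of it).
- ctrl.mark_of(camera, query): "xyz" ([x, y, z] in m, in world coordinates, good to about 4 mm: a listed point, or the origin of a listed thing).
The state is a dict: "time": time; "joint_positions": joint angles; "qd": joint speeds; "joint_torque": joint torques, N m; "position": TCP position; "tool_rot": TCP orientation; "ft_force": force on the tool from outside, world axes, zero at the start; "torque": the same for the moment, N m; "grip_width": opening from 0.0 (shut) to 1.0 (fully open); "grip_force": force on a finger pad.
Only numpy, scipy, OpenCV 4.12 (cv2) and the standard library are available. Lean on these libraries where they do the work, as an engineer would, in place of code of your own. Each camera call takes 0.05 s, during which the arm holds its last target. There are 200 camera calls.

### The job

Build the terminal stack in the blue-cornered jig: first slide the jig's latch all the way out, stand the aluminium foot squarely down on the pocket floor, and slide the latch fully home over the foot's flange. Then stack every white spacer plate that is on the table flat on the foot, one on another, and last set the steel disc flat on top with its stud up. Leave the finished stack latched, and do not knock over or push aside the jar and the carton.

Things in the scene. Friction and masses are not known exactly. Their poses are not given: they have to be found in the camera images.
- jig: Fixed jig: dark base plate 110 x 110 x 8 mm, latch track along its +y to 180 mm. Origin on the table under the pocket's centre. Four blue L-shaped corner guides (6 mm walls, 76 mm high, flared mouths to 85 mm) enclose a square pocket 62.5 mm wide, sides along jig x and y; each side has a 36 mm wide gap in its middle, down to the base, for fingers (at +y the latch).
- jig_pocket (a point): Centre of the pocket's floor, 8 mm above the table; axes as the jig's.
- latch (a joint): Latch slider, m: 0 = fully home (steel tongue 18 mm wide, 20 to 26 mm above the table, reaching into the pocket to 21.5 mm from its axis, over the foot's flange), 0.06 = all the way out along the jig's +y (pocket free). Starts home or nearly so; stays where left; about 2 N moves it.
- latch_grip (a point): Centre of the top of the latch's black upright grip block (28 mm along the jig's x, 20 mm along its y, from 10 to 52 mm above the table; this point at 52 mm). With the latch home it stands 87 mm from the pocket's axis along the jig's +y, and moves with the latch.
- foot: Aluminium foot, the lowest part of the stack, with a square flange 60 x 60 mm, 10 mm thick, and a square neck 36 x 36 mm on it, 26 mm tall over all; origin at the centre of its underside, x and y along its sides, z up.
- spacer1: White plastic square spacer plate, 60 x 60 mm, 10 mm thick, with a 22 mm square hole through its middle; origin at the centre of its underside, x and y along its sides, z up through the plate. Two to four of these alike spacers are on the table; the others are absent (None).
- spacer2: White plastic square spacer plate, 60 x 60 mm, 10 mm thick, with a 22 mm square hole through its middle; origin at the centre of its underside, x and y along its sides, z up through the plate. Two to four of these alike spacers are on the table; the others are absent (None).
- spacer3: White plastic square spacer plate, 60 x 60 mm, 10 mm thick, with a 22 mm square hole through its middle; origin at the centre of its underside, x and y along its sides, z up through the plate. Two to four of these alike spacers are on the table; the others are absent (None).
- spacer4: White plastic square spacer plate, 60 x 60 mm, 10 mm thick, with a 22 mm square hole through its middle; origin at the centre of its underside, x and y along its sides, z up through the plate. Two to four of these alike spacers are on the table; the others are absent (None).
- disc: Round steel disc, diameter 68 mm, 8 mm thick, with an upright brass stud of diameter 22 mm on its middle, 34 mm tall over all; origin at the centre of its underside, z up along the stud. It fits between the four corner guides and reaches a little into their gaps.
- jar: Bystander: small closed screw-top jar, diameter 54 mm, 62 mm tall, standing among the parts; origin at the centre of its underside, z up. Leave it alone.
- carton: Bystander: small cardboard carton, 55 x 45 mm, 40 mm tall, among the parts; origin at the centre of its underside, z up. Leave it alone.
Things that resemble listed ones, but are neither listed nor needed, are in the scene too. What is shaped like the spacer2 but brown or purple is not meant. What is shaped like the spacer4 but turquoise is not meant.

How it is judged:
On the way, in this order (a step that is already met when the one before it is completed fails the run):
1. the latch is slid all the way out (value of joint latch above 0.054 m), for 0.2 s.
2. the foot stands flat on the pocket floor (horizontal distance between foot and jig_pocket below 0.004 m and z of foot in the frame of jig_pocket between -0.003 and 0.0025 m and angle between foot's own z axis and vertical below 0.06 rad), for 0.2 s.
3. the latch is fully home over the foot's flange (all of step 2 and value of joint latch below 0.004 m), for 0.2 s.
4. every spacer present lies flat in the pocket on the foot (horizontal distance between each of spacer1, spacer2, spacer3, spacer4 and jig_pocket below 0.004 m and z of spacer1 in the frame of jig_pocket between 0.0235 and 0.0585 m and angle between each of spacer1, spacer2, spacer3, spacer4's own z axis and vertical below 0.06 rad and z of spacer2 in the frame of jig_pocket between 0.0235 and 0.0585 m and z of spacer3 in the frame of jig_pocket between 0.0235 and 0.0585 m and z of spacer4 in the frame of jig_pocket between 0.0235 and 0.0585 m), for 0.2 s.
5. the disc lies flat on top of the spacers, stud up (horizontal distance between disc and jig_pocket below 0.004 m and z of disc in the frame of jig_pocket between 0.0435 and 0.0685 m and angle between disc's own z axis and vertical below 0.06 rad and z of disc in the frame of spacer1 above 0.008 m and z of disc in the frame of spacer2 above 0.008 m and z of disc in the frame of spacer3 above 0.008 m and z of disc in the frame of spacer4 above 0.008 m), for 0.2 s.
At the end, for the whole second after the job is handed in: The foot is on the pocket floor (height within 3 mm), every spacer present is stacked in the pocket on the foot and the disc lies over all of them with its stud up; each is within 4 mm of the pocket's axis, tilted less than 0.06 rad and at rest; the latch is within 4 mm of fully home (all of step 3 and all of step 4 and all of step 5 and linear speed of each of foot, disc, spacer1, spacer2, spacer3, spacer4 below 0.03 m/s); the robot touches nothing.
It fails at once if the jar or the carton is pushed more than 4 cm or tipped over (distance of any of jar, carton from where it was at the start of the episode above 0.04 m or angle between any of jar, carton's own z axis and vertical above 0.6 rad).
Of spacer1, spacer2, spacer3, spacer4 only 2 to 4 are there at a start; the rules pass over those that are not, and their reading is None.
At some moment in a run one of foot, disc, spacer1, spacer2, spacer3, spacer4 may be knocked a few centimetres aside while the robot is not near it.
Once in a run the grip may slacken for a moment while it holds something.
It also fails if it takes over 210 s, if anything falls off the work surface, if the arm or the gripper's body presses on something with over 40 N, if the wrist force passes 120 N, or if a joint passes its speed limit or range.

## Working session

There is one attempt and no reset: what is moved stays moved. The work goes in short steps, Python scripts to look and compute and a shell command to move; the robot and the scene stay as the last step left them, time stands still between calls to the robot, and variables do not carry over. Pictures are saved under pics/ and viewed, at most 14 in all, crops included, and the job is handed in when it is done.

```bash
ls; mkdir -p pics; cat > h.py <<'E'
import numpy as np, cv2
from bench import ctrl
from scipy.spatial.transform import Rotation as R
def snap(n,f=None):
    im,d=ctrl.get_image(n)
    if f: cv2.imwrite('pics/'+f,im[:,:,::-1])
    return im,d
def cam(n):
    m=ctrl.camera_model(n); o=np.array(m['orientation'],float)
    Rm=o if o.shape==(3,3) else R.from_rotvec(o).as_matrix()
    return np.array(m['intrinsics']),np.array(m['origin']),Rm
def cloud(n,d):
    K,t,Rm=cam(n); v,u=np.mgrid[0:d.shape[0],0:d.shape[1]]
    p=np.stack([(u-K[0,2])/K[0,0]*d,(v-K[1,2])/K[1,1]*d,d],-1)
    return p@Rm.T+t
def proj(n,p):
    K,t,Rm=cam(n); c=Rm.T@(np.array(p)-t); q=K@c; return np.round(q[:2]/q[2]).astype(int)
E
python3 - <<'E'
from h import *
s=ctrl.get_state(); print({k:np.round(v,3) for k,v in s.items()})
for c in ['scene','side']:
    snap(c,c+'0.png'); print(c,ctrl.camera_model(c)['origin'])
    for q in ['jig','latch_grip','jig_pocket','foot','spacer1','disc','jar','carton']:
        for r in ctrl.mark_of(c,q):
            if r['confidence']>.2: print(q,np.round(r['xyz'],3),round(r['confidence'],2),proj(c,r['xyz']))
E
```

```text
pics
{'time': np.float64(0.0), 'joint_positions': array([ 1.229,  0.322, -0.07 ,  1.452,  0.023,  1.371, -0.057]), 'qd': array([-0.   ,  0.   , -0.001,  0.001,  0.   , -0.001,  0.   ]), 'joint_torque': array([-0.0000e+00, -4.9129e+01, -4.0400e-01, -3.1252e+01, -6.4000e-02,
        4.4000e-02,  0.0000e+00]), 'position': array([ 0.226, -0.609,  0.212]), 'tool_rot': array([-3.09e+00, -5.56e-01,  1.00e-03]), 'ft_force': array([-0.033, -0.07 ,  0.394]), 'torque': array([ 0.007, -0.027,  0.049]), 'grip_force': np.float64(0.0), 'grip_width': np.float64(1.005)}
scene [ 1.2666819  -0.27557295  0.56206715]
jig [0.557 0.136 0.003] 0.69 [416 283]
latch_grip [0.554 0.236 0.047] 0.71 [471 252]
jig_pocket [0.559 0.136 0.012] 0.92 [417 279]
spacer1 [ 0.683 -0.167 -0.   ] 0.86 [257 370]
spacer1 [0.394 0.05  0.   ] 0.68 [337 244]
spacer1 [ 0.569 -0.035 -0.   ] 0.63 [322 306]
spacer1 [ 0.458 -0.057  0.004] 0.62 [291 269]
spacer1 [ 0.339 -0.177  0.001] 0.62 [212 246]
spacer1 [ 0.682 -0.017 -0.001] 0.59 [358 349]
spacer1 [ 0.574 -0.166 -0.   ] 0.31 [243 322]
disc [ 0.447 -0.307 -0.   ] 0.69 [143 290]
jar [ 0.445 -0.162 -0.   ] 0.86 [231 276]
carton [ 0.568 -0.305  0.002] 0.59 [149 334]
carton [ 0.57  -0.035  0.001] 0.34 [323 305]
side [ 0.19169942 -0.37952467  0.66308441]
jig [0.556 0.136 0.001] 0.89 [270 206]
latch_grip [0.549 0.24  0.052] 0.7 [226 158]
jig_pocket [0.557 0.134 0.007] 0.73 [271 204]
foot [ 0.572 -0.166 -0.003] 0.81 [409 305]
spacer1 [ 0.456 -0.056  0.001] 0.96 [303 306]
spacer1 [ 0.683 -0.025 -0.002] 0.96 [387 217]
spacer1 [ 0.565 -0.039  0.001] 0.93 [345 259]
spacer1 [0.394 0.052 0.001] 0.89 [226 288]
spacer1 [ 0.68  -0.17  -0.002] 0.82 [454 265]
spacer1 [ 0.339 -0.18   0.002] 0.68 [302 418]
disc [ 0.447 -0.307  0.   ] 0.67 [432 429]
jar [ 0.445 -0.161 -0.004] 0.85 [348 357]
carton [ 0.57  -0.302  0.001] 0.9 [485 364]
```

View pics/scene0.png

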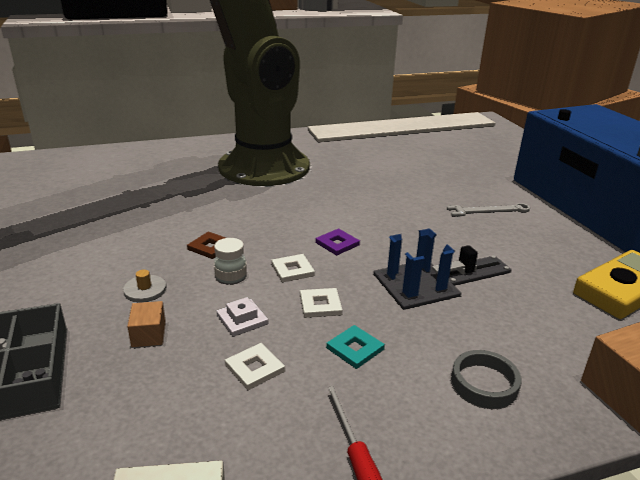

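View pics/side0.png

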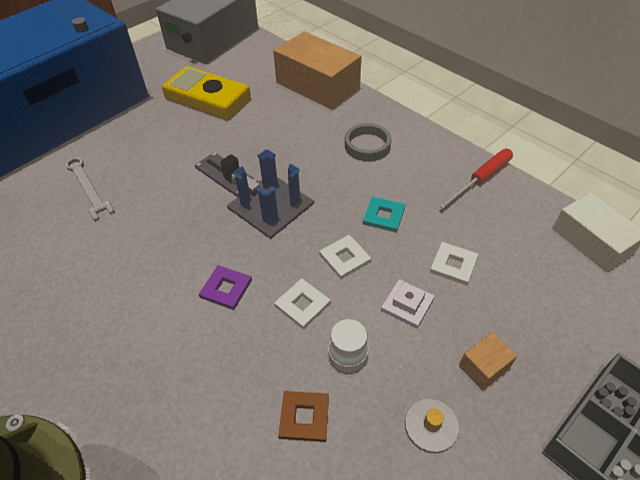

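The scene picture shows the candidates for a spacer:
- White: (257,366), (321,302) and (293,267), which are the ones I want.
- Turquoise (355,346), purple (337,241) and brown (208,243), which I exclude.

The foot is the pale part with a neck at (242,314), which the scene camera also reported as a spacer. The disc is at (145,287). The ring at (487,378) is not a listed part. The side view agrees with all of this.

Next I measure poses and yaws.

```bash
cat >> h.py <<'E'
def rect(P):
    (c,s,a)=cv2.minAreaRect((P[:,:2]*1000).astype(np.float32)); a=a%90
    return np.round(c,1),np.round(s,1),round(a if a<=45 else a-90,1)
def tool():
    s=ctrl.get_state(); return np.array(s['position']),R.from_rotvec(s['tool_rot']).as_matrix()
def go(x,y,z,yaw=None):
    "needed shift; yaw = desired world direction (deg) of tool y axis (mod 180)"
    p,M=tool(); d=M.T@(np.array([x,y,z])*1.-p*1000)
    t=None
    if yaw is not None:
        cur=np.degrees(np.arctan2(M[1,1],M[0,1])); t=-((yaw-cur+90)%180-90)/5
    print('shift',np.round(d,1),'turn',t,'q7',round(ctrl.get_state()['joint_positions'][6],2))
E
python3 - <<'E'
from h import *
print(np.round(tool()[1],3))
C={};I={}
for c in ['scene','side']:
    im,d=snap(c); C[c]=cloud(c,d); I[c]=im
    P=C[c].reshape(-1,3); col=im.reshape(-1,3).astype(int); ok=d.reshape(-1)>0
    for n,(x,y),z0,z1 in [('s_far',(.683,-.168),.006,.02),('s_mid',(.567,-.037),.006,.02),('s_near',(.457,-.057),.006,.02),('foot',(.572,-.166),.006,.013),('neck',(.572,-.166),.02,.035),('disc',(.447,-.307),.004,.012),('stud',(.447,-.307),.03,.04),('postsTop',(.557,.135),.072,.09),('posts',(.557,.135),.03,.09),('grip',(.552,.238),.048,.057)]:
        m=ok&(np.hypot(P[:,0]-x,P[:,1]-y)<(.03 if n=='grip' else .065 if 'po' in n else .05))&(P[:,2]>z0)&(P[:,2]<z1)
        if m.sum()>5: print(c,n,m.sum(),*rect(P[m]),'zmed',round(np.median(P[m,2])*1000,1),np.median(col[m],0))
    print([ (np.round(r['xyz'],3),round(r['confidence'],2)) for r in ctrl.recognise(c,'latch_grip')])
E
```

```text
[[ 0.937  0.348 -0.   ]
 [ 0.348 -0.937 -0.   ]
 [-0.     0.    -1.   ]]
scene s_far 1304 [ 678.9 -169.3] [63.1 62.3] 19.6 zmed 10.3 [225. 223. 206.]
scene s_mid 843 [566.  -37.6] [60.3 66.1] -9.5 zmed 10.2 [226. 225. 207.]
scene s_near 662 [456.3 -54.5] [66.2 60.9] 4.8 zmed 10.2 [227. 225. 208.]
scene foot 582 [ 569.  -165.8] [64.1 60.9] 13.8 zmed 10.3 [216. 202. 202.]
scene neck 436 [ 569.9 -165.5] [39.9 36.8] 14.3 zmed 26.1 [216. 203. 202.]
scene disc 694 [ 451.  -304.2] [65.4 66.4] -2.5 zmed 8.6 [164. 158. 149.]
scene stud 107 [ 449.3 -304.6] [22.2 20.5] -41.0 zmed 34.4 [194. 143.  67.]
scene postsTop 522 [558.2 136.7] [81.5 83.1] 4.2 zmed 80.2 [21.  41.  73.5]
scene posts 1704 [558.2 136.7] [81.5 83.1] 4.2 zmed 60.6 [11. 22. 38.]
scene grip 114 [551.8 233.9] [19.8 28.5] -0.6 zmed 51.2 [13.5 13.  13. ]
[(array([0.562, 0.227, 0.024]), 0.81)]
side s_far 1038 [ 679.3 -168.4] [63.8 60. ] 20.3 zmed 9.1 [193. 191. 178.]
side s_mid 1014 [565.7 -36.7] [62.3 62.3] -9.5 zmed 9.0 [193. 192. 178.]
side s_near 1229 [457.  -53.6] [62.  62.1] 3.6 zmed 9.1 [194. 193. 180.]
side foot 780 [ 569.1 -164.9] [62.2 60.3] 13.9 zmed 9.2 [194. 183. 182.]
side neck 551 [ 568.6 -164.7] [37.6 36.5] 13.6 zmed 25.2 [194. 182. 181.]
side disc 1894 [ 448.3 -303.7] [67.1 67. ] -8.0 zmed 7.5 [168. 161. 153.]
side stud 251 [ 448.3 -303.5] [21.1 20.8] 29.0 zmed 33.3 [190. 148.  57.]
side postsTop 486 [557.8 137.4] [83. 83.] 4.6 zmed 80.3 [51. 67. 95.]
side posts 1480 [557.8 137.4] [83. 83.] 4.6 zmed 62.1 [47. 51. 63.]
side grip 102 [550.4 235. ] [26.9 19.8] 11.5 zmed 50.2 [53. 48. 46.]
[(array([0.548, 0.231, 0.03 ]), 0.94)]
```

```bash
python3 - <<'E'
from h import *
go(560,-200,213,4.4); go(551,234.5,130,4.4)
E
```

```text
shift [ 4.553e+02 -2.675e+02 -4.000e-01] turn -14.802899502212597 q7 -0.06
shift [ 598.2 -677.9   82.6] turn -14.802899502212597 q7 -0.06
```

```bash
python3 -m crank '[{"tx":46,"ty":-27,"turn":-2},{"tx":92,"ty":-54,"turn":-4},{"tx":138,"ty":-81,"turn":-6},{"tx":184,"ty":-108,"turn":-8},{"tx":230,"ty":-135,"turn":-10}]' 70 30; python3 - <<'E'
from h import *
go(560,-200,213,4.4)
E
```

```text
shift [ 4.553e+02 -2.675e+02 -4.000e-01] turn -14.802899502212597 q7 -0.06$[0]: bad value
```

```bash
python3 -m crank '[{"tx":46,"ty":-27,"tz":0,"turn":-2},{"tx":92,"ty":-54,"tz":0,"turn":-4},{"tx":138,"ty":-81,"tz":0,"turn":-6},{"tx":184,"ty":-108,"tz":0,"turn":-8},{"tx":230,"ty":-135,"tz":0,"turn":-10}]' 70 30; python3 - <<'E'
from h import *
go(560,-200,213,4.4)
E
```

```text
time: 1.72
position: [0.3959, -0.4013, 0.213]
tool_rot: [2.562, 1.817, -0.0]
ft_force: [1.7, -0.4, 0.3]
grip_width: 0.807
grip_force: 0.0
shift [ 2.442e+02  8.840e+01 -1.000e-01] turn -4.7380412385305535 q7 0.37
```

```bash
python3 -m crank '[{"tx":50,"ty":18,"tz":0,"turn":-1},{"tx":100,"ty":36,"tz":0,"turn":-2},{"tx":150,"ty":54,"tz":0,"turn":-3},{"tx":200,"ty":72,"tz":0,"turn":-4},{"tx":244,"ty":88,"tz":0,"turn":-4.7}]' 50; python3 -m crank '[{"tx":0,"ty":0,"tz":0,"turn":0}]'; python3 - <<'E'
from h import *
go(551,234.5,130,4.4)
E
```

```text
time: 2.35
position: [0.5609, -0.2006, 0.213]
tool_rot: [2.141, 2.298, 0.0]
ft_force: [0.5, -0.6, -0.2]
grip_width: 0.574
grip_force: 0.0
time: 2.48
position: [0.5622, -0.197, 0.2128]
tool_rot: [-2.135, -2.304, -0.004]
ft_force: [-0.5, -1.3, -0.4]
grip_width: 0.574
grip_force: 0.0
shift [430.9  21.6  83.9] turn -0.0062709003731555414 q7 0.28
```

```bash
python3 -m crank '[{"tx":55,"ty":3,"tz":0,"turn":0},{"tx":110,"ty":6,"tz":0,"turn":0},{"tx":165,"ty":9,"tz":0,"turn":0},{"tx":220,"ty":12,"tz":0,"turn":0},{"tx":275,"ty":14,"tz":0,"turn":0}]'; python3 -m crank '[{"tx":50,"ty":2,"tz":0,"turn":0},{"tx":100,"ty":5,"tz":20,"turn":0},{"tx":155,"ty":8,"tz":50,"turn":0},{"tx":155,"ty":8,"tz":50,"turn":0},{"tx":155,"ty":8,"tz":50,"turn":0}]'; python3 - <<'E'
from h import *
snap('wrist','w1.png')
im,d=snap('wrist'); P=cloud('wrist',d).reshape(-1,3); 
for q in ['latch_grip','jig_pocket']:
  print([(np.round(r['xyz'],3),round(r['confidence'],2)) for r in ctrl.mark_of('wrist',q)])
for n,(x,y),r,z0,z1 in [('grip',(.551,.2345),.03,.047,.058),('posts',(.558,.137),.065,.06,.09)]:
    m=(d.reshape(-1)>0)&(np.hypot(P[:,0]-x,P[:,1]-y)<r)&(P[:,2]>z0)&(P[:,2]<z1)
    if m.sum()>5: print(n,m.sum(),*rect(P[m]),np.median(P[m,2]))
go(551,234.5,49,4.4)
E
```

```text
time: 3.1
position: [0.555, 0.0731, 0.2129]
tool_rot: [2.147, 2.292, -0.001]
ft_force: [0.0, 0.9, 0.6]
grip_width: 0.572
grip_force: 0.0
time: 3.72
position: [0.553, 0.2267, 0.1624]
tool_rot: [2.146, 2.294, -0.002]
ft_force: [1.4, -0.2, -0.3]
grip_width: 0.575
grip_force: 0.0
[(array([0.553, 0.238, 0.052]), 0.61)]
[(array([0.562, 0.136, 0.011]), 0.75)]
grip 1145 [551.9 235.5] [27.5 19.7] 4.1 0.0517326849804014
posts 3924 [558.7 135.9] [81.1 83.6] 3.7 0.07975721179393425
shift [  8.6  -2.3 114.3] turn -0.14058213190974128 q7 -0.55
```

View pics/w1.png

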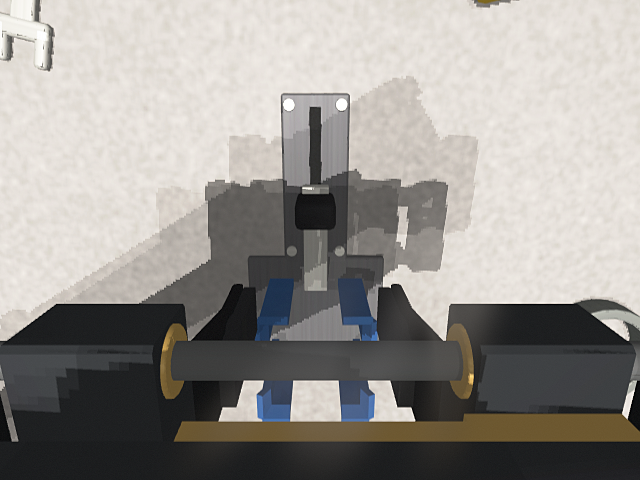

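The wrist picture shows the grip block at (316,208), the slot with travel left above it, and the blue guides at (275,345) and (357,345). The measurement agrees with the other cameras: grip at (551.5, 235). I descend onto it.

```bash
python3 -m crank '[{"tx":8,"ty":-2,"tz":40,"turn":0},{"tx":8,"ty":-2,"tz":80,"turn":0},{"tx":8,"ty":-2,"tz":114,"turn":0},{"tx":8,"ty":-2,"tz":114,"turn":0}]'; python3 -m crank '[{"tx":0,"ty":0,"tz":0,"turn":0},{"tx":0,"ty":0,"tz":0,"turn":0},{"tx":0,"ty":0,"tz":0,"turn":0}]' 15 30; python3 -m crank '[{"tx":13,"ty":0,"tz":0,"turn":0},{"tx":26,"ty":0,"tz":0,"turn":0},{"tx":40,"ty":0,"tz":0,"turn":0},{"tx":54,"ty":0,"tz":0,"turn":0},{"tx":54,"ty":0,"tz":0,"turn":0}]'; python3 - <<'E'
from h import *
snap('scene')
print([(np.round(r['xyz'],3),round(r['confidence'],2)) for r in ctrl.mark_of('scene','latch_grip')])
go(547,283.5,49,4.4)
E
```

```text
time: 4.42
position: [0.5486, 0.2337, 0.0465]
tool_rot: [-2.146, -2.292, 0.007]
ft_force: [0.7, 0.7, 0.3]
grip_width: 0.575
grip_force: 0.0
time: 4.8
position: [0.5509, 0.2363, 0.05]
tool_rot: [2.144, 2.294, 0.003]
ft_force: [0.1, 0.2, 0.2]
grip_width: 0.319
grip_force: 0.0
time: 5.42
position: [0.5455, 0.2921, 0.0486]
tool_rot: [-2.141, -2.298, -0.001]
ft_force: [0.9, 0.3, -0.4]
grip_width: 0.173
grip_force: 0.0
[(array([0.549, 0.236, 0.048]), 0.72), (array([ 0.566, -0.036, -0.   ]), 0.66)]
shift [-6.4  0.3 -0.6] turn -0.09727502302733342 q7 -0.72
```

```bash
python3 -m crank '[{"tx":0,"ty":0,"tz":0,"turn":0},{"tx":0,"ty":0,"tz":0,"turn":0},{"tx":0,"ty":0,"tz":0,"turn":0},{"tx":0,"ty":0,"tz":0,"turn":0},{"tx":0,"ty":0,"tz":0,"turn":0}]' 48; python3 -m crank '[{"tx":-20,"ty":0,"tz":0,"turn":0},{"tx":-40,"ty":0,"tz":0,"turn":0},{"tx":-54,"ty":0,"tz":0,"turn":0},{"tx":-54,"ty":0,"tz":0,"turn":0}]'; python3 -m crank '[{"tx":0,"ty":0,"tz":0,"turn":0},{"tx":0,"ty":0,"tz":0,"turn":0},{"tx":0,"ty":0,"tz":0,"turn":0},{"tx":0,"ty":0,"tz":0,"turn":0},{"tx":0,"ty":0,"tz":0,"turn":0}]' 15 30; python3 -m crank '[{"tx":0,"ty":0,"tz":0,"turn":0},{"tx":0,"ty":0,"tz":0,"turn":0}]'
```

```text
time: 6.15
position: [0.5464, 0.2898, 0.0486]
tool_rot: [2.145, 2.295, -0.0]
ft_force: [-0.4, -0.2, -0.1]
grip_width: 0.538
grip_force: 0.0
time: 6.65
position: [0.5507, 0.2334, 0.0485]
tool_rot: [2.148, 2.291, -0.001]
ft_force: [0.5, -0.6, -0.3]
grip_width: 0.553
grip_force: 0.0
time: 7.28
position: [0.55, 0.2361, 0.0486]
tool_rot: [2.145, 2.296, -0.0]
ft_force: [-0.8, -0.4, -0.9]
grip_width: 0.181
grip_force: 0.0
time: 7.52
position: [0.5501, 0.236, 0.0486]
tool_rot: [2.145, 2.295, -0.0]
ft_force: [0.8, -0.4, -0.3]
grip_width: 0.172
grip_force: 0.0
```

```bash
python3 - <<'E'
from h import *
im,d=snap('scene'); im2,d2=snap('side')
a=cv2.resize(im[180:330,360:560],(400,300)); b=cv2.resize(im2[100:250,150:350],(400,300))
cv2.imwrite('pics/c2.png',np.hstack([a,b])[:,:,::-1])
E
```

```text
(no output)
```

View pics/c2.png

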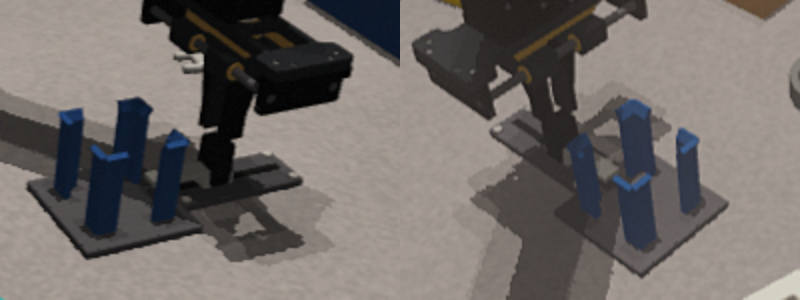

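```bash
python3 - <<'E'
from h import *
for c in ['scene','side']:
    im,d=snap(c); P=cloud(c,d).reshape(-1,3)
    m=(d.reshape(-1)>0)&(abs(P[:,0]-.55)<.05)&(abs(P[:,1]-.24)<.06)
    for z in range(14,120,8):
        k=m&(abs(P[:,2]*1000-z)<4)
        if k.sum(): print(c,z,k.sum(),np.round(P[k,:2].min(0)*1000),np.round(P[k,:2].max(0)*1000))
print(ctrl.tip_extent,ctrl.get_state()['grip_width'])
E
```

```text
scene 14 87 [533. 181.] [592. 294.]
scene 22 110 [541. 199.] [566. 247.]
scene 30 114 [538. 197.] [567. 246.]
scene 38 71 [537. 224.] [565. 245.]
scene 46 77 [538. 223.] [566. 244.]
scene 54 59 [538. 225.] [564. 243.]
scene 62 84 [532. 222.] [569. 248.]
scene 70 94 [533. 222.] [568. 247.]
scene 78 93 [533. 222.] [567. 248.]
scene 86 93 [532. 222.] [569. 246.]
scene 94 103 [531. 223.] [571. 247.]
scene 102 97 [530. 223.] [573. 247.]
scene 110 67 [527. 222.] [575. 244.]
scene 118 23 [525. 222.] [576. 235.]
side 14 31 [530. 195.] [574. 278.]
side 22 84 [535. 180.] [563. 249.]
side 30 66 [535. 181.] [563. 243.]
side 38 56 [536. 222.] [564. 243.]
side 46 84 [535. 223.] [564. 244.]
side 54 56 [534. 224.] [564. 245.]
side 62 73 [532. 223.] [567. 247.]
side 70 81 [532. 222.] [567. 248.]
side 78 78 [531. 180.] [587. 247.]
side 86 74 [530. 222.] [566. 247.]
side 94 75 [528. 222.] [568. 244.]
side 102 66 [527. 223.] [573. 243.]
side 110 40 [527. 223.] [573. 234.]
side 118 20 [561. 224.] [575. 248.]
0.019 0.17535518400081948
```

```bash
python3 - <<'E'
from h import *
for c in ['scene','side']:
    im,d=snap(c); P=cloud(c,d).reshape(-1,3)
    m=(d.reshape(-1)>0)&(abs(P[:,0]-.55)<.03)&(abs(P[:,1]-.235)<.03)
    for z in range(40,68,2):
        k=m&(abs(P[:,2]*1000-z)<1)
        if k.sum(): print(c,z,k.sum(),np.round(P[k,:2].min(0)*1000),np.round(P[k,:2].max(0)*1000))
q=ctrl.get_state()['joint_positions']; print(np.round(q,3), ctrl.camera_model('wrist')['origin'],tool()[0])
print(ctrl.get_state()['torque'],ctrl.get_state()['ft_force'])
E
```

```text
scene 40 19 [539. 223.] [565. 243.]
scene 42 18 [539. 224.] [564. 243.]
scene 44 15 [548. 224.] [564. 244.]
scene 46 19 [541. 224.] [566. 242.]
scene 48 25 [536. 224.] [566. 244.]
scene 50 34 [538. 225.] [565. 244.]
scene 52 31 [541. 226.] [563. 243.]
scene 54 5 [540. 227.] [561. 238.]
scene 58 6 [536. 224.] [564. 248.]
scene 60 20 [534. 223.] [566. 249.]
scene 62 21 [535. 223.] [568. 243.]
scene 64 27 [532. 224.] [567. 247.]
scene 66 24 [538. 224.] [567. 247.]
side 40 15 [536. 224.] [565. 237.]
side 42 14 [536. 225.] [562. 243.]
side 44 13 [536. 225.] [555. 241.]
side 46 18 [537. 224.] [563. 238.]
side 48 21 [536. 224.] [563. 246.]
side 50 50 [537. 225.] [563. 245.]
side 52 19 [537. 229.] [562. 238.]
side 54 1 [556. 238.] [556. 238.]
side 56 3 [557. 235.] [559. 247.]
side 58 14 [533. 223.] [565. 245.]
side 60 18 [532. 222.] [564. 246.]
side 62 17 [533. 223.] [565. 247.]
side 64 18 [532. 223.] [567. 246.]
side 66 24 [533. 223.] [561. 249.]
[ 0.15   0.446 -0.735  1.743  0.334  1.081 -0.629] [0.54466052 0.31414634 0.22065314] [0.55002816 0.23596424 0.04860478]
[ 0.01152136 -0.12313428 -0.00389691] [-0.17120403 -0.68926329  0.01492706]
```

The clouds put the fingertips at z≈58 mm, while the reading (48.6 − 19) implies 30. So the true TCP is about 28 mm higher than reported. I open and lower in small steps, watching force and the clouds.

```bash
cat >> h.py <<'E'
def tips(halfw=.06):
    "fingertip height seen by scene and side near TCP xy"
    p,M=tool()
    for c in ['scene','side']:
        im,d=snap(c); P=cloud(c,d).reshape(-1,3)
        q=(P-p)@M; m=(d.reshape(-1)>0)&(abs(q[:,0])<.013)&(abs(q[:,1])<halfw)&(P[:,2]>.004)
        print(c,[(z,int(k.sum()),*np.round([q[k,1].min()*1000,q[k,1].max()*1000])) for z in range(6,110,4) for k in [m&(abs(P[:,2]*1000-z)<2)] if k.sum()])
    print('reading',np.round(p*1000,1))
E
python3 -m crank '[{"tx":0,"ty":0,"tz":0,"turn":0},{"tx":0,"ty":0,"tz":0,"turn":0},{"tx":0,"ty":0,"tz":0,"turn":0},{"tx":0,"ty":0,"tz":0,"turn":0},{"tx":0,"ty":0,"tz":0,"turn":0}]' 50; python3 -m crank '[{"tx":0,"ty":0,"tz":5,"turn":0},{"tx":0,"ty":0,"tz":10,"turn":0},{"tx":0,"ty":0,"tz":15,"turn":0},{"tx":0,"ty":0,"tz":15,"turn":0}]'; python3 -c 'from h import *; tips()'
```

```text
time: 8.45
position: [0.55, 0.236, 0.0486]
tool_rot: [2.145, 2.295, -0.0]
ft_force: [0.4, -1.0, -0.5]
grip_width: 0.559
grip_force: 0.0
time: 8.95
position: [0.5496, 0.2358, 0.0329]
tool_rot: [-2.144, -2.295, 0.002]
ft_force: [-0.8, -0.4, 0.5]
grip_width: 0.575
grip_force: 0.0
scene [(6, 62, np.float64(8.0), np.float64(27.0)), (10, 44, np.float64(9.0), np.float64(26.0)), (14, 20, np.float64(9.0), np.float64(14.0)), (18, 22, np.float64(8.0), np.float64(16.0)), (22, 25, np.float64(-1.0), np.float64(16.0)), (26, 33, np.float64(-9.0), np.float64(16.0)), (30, 33, np.float64(-13.0), np.float64(16.0)), (34, 29, np.float64(-12.0), np.float64(17.0)), (38, 26, np.float64(-12.0), np.float64(15.0)), (42, 38, np.float64(-36.0), np.float64(33.0)), (46, 82, np.float64(-36.0), np.float64(35.0)), (50, 114, np.float64(-36.0), np.float64(34.0)), (54, 85, np.float64(-35.0), np.float64(35.0)), (58, 49, np.float64(-37.0), np.float64(35.0)), (62, 53, np.float64(-33.0), np.float64(36.0)), (66, 56, np.float64(-34.0), np.float64(35.0)), (70, 49, np.float64(-38.0), np.float64(34.0)), (74, 49, np.float64(-37.0)
[... 951 characters left out ...]
.float64(32.0)), (54, 43, np.float64(-36.0), np.float64(33.0)), (58, 41, np.float64(-36.0), np.float64(33.0)), (62, 27, np.float64(-35.0), np.float64(32.0)), (66, 44, np.float64(-36.0), np.float64(35.0)), (70, 39, np.float64(-37.0), np.float64(33.0)), (74, 36, np.float64(-38.0), np.float64(36.0)), (78, 37, np.float64(-38.0), np.float64(37.0)), (82, 42, np.float64(-39.0), np.float64(35.0)), (86, 42, np.float64(-40.0), np.float64(38.0)), (90, 32, np.float64(-39.0), np.float64(38.0)), (94, 20, np.float64(23.0), np.float64(39.0)), (98, 15, np.float64(29.0), np.float64(39.0)), (102, 12, np.float64(29.0), np.float64(38.0)), (106, 10, np.float64(28.0), np.float64(31.0))]
reading [549.6 235.8  32.9]
```

```bash
python3 -m crank '[{"tx":0,"ty":0,"tz":6,"turn":0},{"tx":0,"ty":0,"tz":12,"turn":0},{"tx":0,"ty":0,"tz":12,"turn":0}]' ; python3 -m crank '[{"tx":0,"ty":0,"tz":0,"turn":0},{"tx":0,"ty":0,"tz":0,"turn":0},{"tx":0,"ty":0,"tz":0,"turn":0},{"tx":0,"ty":0,"tz":0,"turn":0},{"tx":0,"ty":0,"tz":0,"turn":0}]' 15 30; python3 -m crank '[{"tx":0,"ty":0,"tz":0,"turn":0},{"tx":0,"ty":0,"tz":0,"turn":0}]'
```

```text
time: 9.43
position: [0.5495, 0.2357, 0.0208]
tool_rot: [-2.144, -2.295, 0.002]
ft_force: [-0.2, -0.6, -0.3]
grip_width: 0.575
grip_force: 0.0
time: 10.05
position: [0.5511, 0.2361, 0.0219]
tool_rot: [2.144, 2.295, 0.003]
ft_force: [5.1, 1.0, -3.0]
grip_width: 0.321
grip_force: 30.0
time: 10.3
position: [0.5511, 0.2361, 0.0219]
tool_rot: [2.144, 2.294, 0.003]
ft_force: [4.8, 1.3, -2.9]
grip_width: 0.316
grip_force: 30.0
```

```bash
python3 -m crank '[{"tx":12,"ty":0,"tz":0,"turn":0},{"tx":24,"ty":0,"tz":0,"turn":0},{"tx":36,"ty":0,"tz":0,"turn":0},{"tx":46,"ty":0,"tz":0,"turn":0},{"tx":52,"ty":0,"tz":0,"turn":0}]';python3 -m crank '[{"tx":0,"ty":0,"tz":0,"turn":0},{"tx":0,"ty":0,"tz":0,"turn":0},{"tx":0,"ty":0,"tz":0,"turn":0}]'
python3 -m crank '[{"tx":0,"ty":0,"tz":0,"turn":0},{"tx":0,"ty":0,"tz":0,"turn":0},{"tx":0,"ty":0,"tz":0,"turn":0},{"tx":0,"ty":0,"tz":-30,"turn":0},{"tx":0,"ty":0,"tz":-80,"turn":0}]' 50
cat >> h.py <<'E'
def latch():
    "latch value in mm from scene and side clouds"
    for c in ['scene','side']:
        im,d=snap(c); P=cloud(c,d).reshape(-1,3)-[.5582,.1368,0]; a=np.radians(4.4)
        x=P[:,0]*np.cos(a)+P[:,1]*np.sin(a); y=-P[:,0]*np.sin(a)+P[:,1]*np.cos(a)
        m=(d.reshape(-1)>0)&(abs(x)<.02)&(y>.06)&(y<.17)&(abs(P[:,2]-.05)<.004)
        if m.sum()>20: print(c,'latch',round((y[m].min()+y[m].max())*500-87,1), m.sum())
E
python3 -c 'from h import *; latch(); go(569,-165,150,14)'
```

```text
time: 10.92
position: [0.5478, 0.2839, 0.0216]
tool_rot: [2.142, 2.29, -0.008]
ft_force: [4.0, -14.3, 6.4]
grip_width: 0.316
grip_force: 30.0
time: 11.3
position: [0.5479, 0.2839, 0.0217]
tool_rot: [2.144, 2.29, -0.007]
ft_force: [3.2, -8.3, 4.0]
grip_width: 0.319
grip_force: 30.0
time: 11.92
position: [0.5445, 0.2876, 0.1005]
tool_rot: [-2.142, -2.295, 0.007]
ft_force: [0.1, -0.1, 0.5]
grip_width: 0.574
grip_force: 0.0
scene latch 58.3 120
side latch 58.1 121
shift [-456.2  -11.   -44.6] turn -2.011299440264435 q7 -0.69
```

```bash
python3 -m crank '[{"tx":-30,"ty":0,"tz":-40,"turn":0},{"tx":-85,"ty":-2,"tz":-45,"turn":0},{"tx":-145,"ty":-4,"tz":-45,"turn":0},{"tx":-205,"ty":-5,"tz":-45,"turn":0},{"tx":-265,"ty":-6,"tz":-45,"turn":0}]'; python3 -m crank '[{"tx":-60,"ty":-1,"tz":0,"turn":-0.5},{"tx":-120,"ty":-3,"tz":0,"turn":-1},{"tx":-165,"ty":-4,"tz":0,"turn":-1.5},{"tx":-191,"ty":-5,"tz":0,"turn":-2},{"tx":-191,"ty":-5,"tz":0,"turn":-2}]' 55;python3 -m crank '[{"tx":0,"ty":0,"tz":0,"turn":0},{"tx":0,"ty":0,"tz":0,"turn":0}]'
cat >> h.py <<'E'
def look(c,x,y,z0,z1,r=.05,f=None):
    im,d=snap(c,f); P=cloud(c,d).reshape(-1,3)
    m=(d.reshape(-1)>0)&(np.hypot(P[:,0]-x,P[:,1]-y)<r)&(P[:,2]>z0)&(P[:,2]<z1)
    if m.sum()>20: print(c,m.sum(),*rect(P[m]),round(np.median(P[m,2])*1000,1),np.median(im.reshape(-1,3)[m],0))
E
python3 - <<'E'
from h import *
look('side',.569,-.165,.02,.032); look('wrist',.569,-.165,.02,.032,f='w2.png'); look('wrist',.569,-.165,.006,.013)
go(569,-165,50,14)
E
```

```text
time: 12.65
position: [0.558, 0.0218, 0.1463]
tool_rot: [-2.144, -2.296, 0.0]
ft_force: [0.0, -0.1, -0.6]
grip_width: 0.574
grip_force: 0.0
time: 13.28
position: [0.5657, -0.1701, 0.1458]
tool_rot: [-1.941, -2.468, 0.001]
ft_force: [0.0, 0.6, 0.2]
grip_width: 0.634
grip_force: 0.0
time: 13.52
position: [0.5667, -0.1655, 0.1467]
tool_rot: [-1.933, -2.476, -0.001]
ft_force: [-0.0, 0.5, -0.7]
grip_width: 0.634
grip_force: 0.0
side 554 [ 568.5 -164.8] [38.  36.3] 14.3 25.1 [113. 104. 103.]
wrist 2589 [ 569.9 -165.9] [36.1 36.7] 14.1 26.0 [105. 100. 100.]
wrist 3726 [ 569.9 -165.8] [60.1 60.6] 14.1 10.0 [107. 102. 103.]
shift [ 1.   2.7 96.8] turn -0.0025880337727414828 q7 0.35
```

View pics/w2.png

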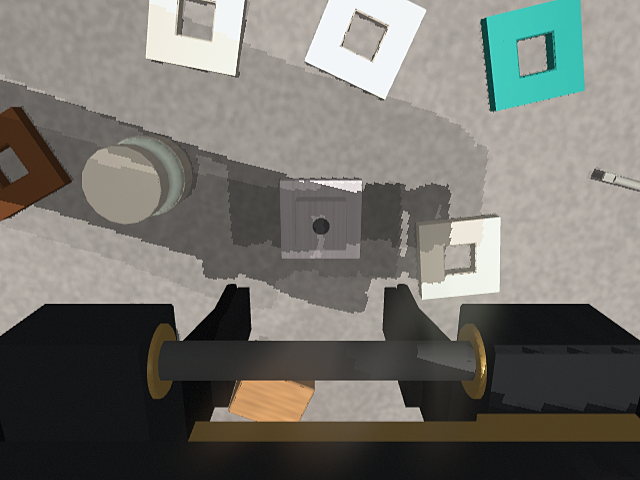

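The wrist picture shows the foot, with its neck and hole, at (320,225). The white spacer at (458,257) and the jar at (130,180) are clear of the fingers.

```bash
python3 -m crank '[{"tx":0,"ty":3,"tz":50,"turn":0},{"tx":0,"ty":3,"tz":90,"turn":0},{"tx":0,"ty":3,"tz":120,"turn":0},{"tx":0,"ty":3,"tz":132,"turn":0},{"tx":0,"ty":3,"tz":132,"turn":0}]'; python3 -c 'from h import *; tips(.05); go(569.3,-165.3,5.5,14)'
```

```text
time: 14.3
position: [0.5692, -0.1668, 0.0145]
tool_rot: [-1.936, -2.473, 0.0]
ft_force: [-0.1, -0.4, -0.0]
grip_width: 0.632
grip_force: 0.0
scene [(6, 38, np.float64(26.0), np.float64(32.0)), (10, 104, np.float64(-33.0), np.float64(31.0)), (14, 13, np.float64(15.0), np.float64(26.0)), (18, 9, np.float64(17.0), np.float64(18.0)), (22, 15, np.float64(-31.0), np.float64(33.0)), (26, 144, np.float64(-38.0), np.float64(36.0)), (30, 59, np.float64(-37.0), np.float64(37.0)), (34, 51, np.float64(-36.0), np.float64(37.0)), (38, 39, np.float64(-36.0), np.float64(37.0)), (42, 43, np.float64(-34.0), np.float64(37.0)), (46, 34, np.float64(-35.0), np.float64(37.0)), (50, 25, np.float64(35.0), np.float64(38.0)), (54, 27, np.float64(35.0), np.float64(39.0)), (62, 2, np.float64(-39.0), np.float64(-37.0)), (74, 14, np.float64(-34.0), np.float64(-31.0)), (78, 14, np.float64(-35.0), np.float64(-31.0)), (82, 14, np.float64(-41.0), np.float64(-32.0)), (86, 13, np.float64(-39.0), np.float64(-33.0)), (90, 8, np.float64(-35.0), np.float64(-31.0)), (94, 5, np.float64(-36.0), np.float64(-32.0)), (98, 1, np.float64(-33.0), np.float64(-33.0))]
side [(26, 2, np.float64(34.0), np.float64(37.0)), (30, 3, np.float64(32.0), np.float64(36.0)), (34, 4, np.float64(30.0), np.float64(38.0)), (42, 2, np.float64(32.0), np.float64(35.0))]
reading [ 569.2 -166.8   14.5]
shift [ 2.2 -0.7 10.5] turn -0.020834667955526243 q7 0.28
```

```bash
python3 -m crank '[{"tx":1,"ty":-1,"tz":5,"turn":0},{"tx":1,"ty":-1,"tz":9,"turn":0},{"tx":1,"ty":-1,"tz":9,"turn":0}]'; python3 -m crank '[{"tx":0,"ty":0,"tz":0,"turn":0},{"tx":0,"ty":0,"tz":0,"turn":0},{"tx":0,"ty":0,"tz":0,"turn":0},{"tx":0,"ty":0,"tz":0,"turn":0},{"tx":0,"ty":0,"tz":0,"turn":0}]' 25 40; python3 -m crank '[{"tx":0,"ty":0,"tz":0,"turn":0},{"tx":0,"ty":0,"tz":-30,"turn":0},{"tx":0,"ty":0,"tz":-80,"turn":0},{"tx":0,"ty":0,"tz":-130,"turn":0},{"tx":0,"ty":0,"tz":-130,"turn":0}]'; python3 -c 'from h import *; go(558.2,136.8,135,4.4)'
```

```text
time: 14.78
position: [0.5679, -0.1664, 0.0055]
tool_rot: [-1.937, -2.473, 0.001]
ft_force: [0.3, -0.0, -0.4]
grip_width: 0.63
grip_force: 0.0
time: 15.4
position: [0.5685, -0.1664, 0.0058]
tool_rot: [1.936, 2.473, 0.0]
ft_force: [0.9, -0.6, 1.0]
grip_width: 0.409
grip_force: 40.0
time: 16.02
position: [0.5707, -0.1669, 0.1399]
tool_rot: [1.932, 2.468, 0.003]
ft_force: [-0.4, 0.6, -2.9]
grip_width: 0.408
grip_force: 40.0
shift [297.8  60.7   3.9] turn 1.8969660918804352 q7 0.34
```

```bash
python3 -m crank '[{"tx":58,"ty":12,"tz":0,"turn":0.4},{"tx":116,"ty":24,"tz":0,"turn":0.8},{"tx":174,"ty":36,"tz":0,"turn":1.2},{"tx":232,"ty":48,"tz":0,"turn":1.6},{"tx":280,"ty":57,"tz":0,"turn":1.9}]'; python3 -m crank '[{"tx":9,"ty":1,"tz":0,"turn":0},{"tx":18,"ty":2,"tz":0,"turn":0},{"tx":18,"ty":2,"tz":0,"turn":0},{"tx":18,"ty":2,"tz":0,"turn":0}]'; python3 - <<'E'
from h import *
p=tool()[0]; print(p, ctrl.get_state()['grip_force'],ctrl.get_state()['grip_width'])
for c in ['scene','side','wrist']: look(c,p[0],p[1],.125,.147,r=.05)
look('wrist',.558,.137,.07,.09,r=.065,f='w3.png')
for c in ['scene','side','wrist']: 
  for r in ctrl.mark_of(c,'foot'): print(c,np.round(r['xyz'],4),round(r['confidence'],2))
go(558.2,136.8,135,4.4)
E
```

```text
time: 16.65
position: [0.5544, 0.1213, 0.1339]
tool_rot: [-2.133, -2.304, 0.003]
ft_force: [0.9, -0.5, -2.1]
grip_width: 0.404
grip_force: 40.0
time: 17.15
position: [0.5571, 0.1354, 0.1352]
tool_rot: [2.137, 2.302, -0.002]
ft_force: [0.2, 1.0, -1.3]
grip_width: 0.407
grip_force: 40.0
[0.55707714 0.13541691 0.1352177 ] 39.99940574169159 0.40688075573815197
scene 638 [557.3 135.7] [63.4 61.9] 5.3 139.0 [82. 76. 76.]
side 710 [556. 136.] [61.6 61.9] 3.6 138.0 [101.  92.  92.]
wrist 6816 [555.9 152.8] [60.1 28.7] 4.6 139.7 [145. 138. 139.]
wrist 2355 [557.6 144.7] [81.4 65.7] 3.7 82.8 [ 44.  72. 112.]
scene [0.5638 0.1343 0.1285] 0.66
side [0.5582 0.1393 0.1279] 0.79
wrist [0.5517 0.1355 0.1333] 0.55
shift [-0.2  1.2  0.7] turn -0.008420286929458598 q7 -0.37
```

```bash
python3 -m crank '[{"tx":1,"ty":1,"tz":15,"turn":0},{"tx":1,"ty":1,"tz":30,"turn":0},{"tx":1,"ty":1,"tz":42,"turn":0},{"tx":1,"ty":1,"tz":52,"turn":0},{"tx":1,"ty":1,"tz":60,"turn":0}]'; python3 - <<'E'
from h import *
p=tool()[0]
for c in ['scene','side']: look(c,p[0],p[1],.125-.06,.147-.06,r=.03)
go(558,137,75,4.4)
E
```

```text
time: 18.12
position: [0.5583, 0.1368, 0.0753]
tool_rot: [2.135, 2.302, -0.002]
ft_force: [1.0, -3.2, 0.7]
grip_width: 0.408
grip_force: 40.0
scene 313 [564.9 132.7] [59.1 43.6] -34.1 79.8 [83. 77. 77.]
side 341 [553.  126.5] [35.6 59.6] -26.9 77.5 [102.  93.  93.]
shift [ 0.1  0.2 -0.5] turn -0.01381041928866864 q7 -0.41
```

```bash
python3 -m crank '[{"tx":0,"ty":0,"tz":10,"turn":0},{"tx":0,"ty":0,"tz":20,"turn":0},{"tx":0,"ty":0,"tz":30,"turn":0},{"tx":0,"ty":0,"tz":40,"turn":0},{"tx":0,"ty":0,"tz":50,"turn":0}]';  python3 -m crank '[{"tx":0,"ty":0,"tz":4,"turn":0},{"tx":0,"ty":0,"tz":8,"turn":0},{"tx":0,"ty":0,"tz":11,"turn":0},{"tx":0,"ty":0,"tz":12,"turn":0},{"tx":0,"ty":0,"tz":12,"turn":0}]'
```

```text
time: 18.85
position: [0.5585, 0.1369, 0.0253]
tool_rot: [2.135, 2.302, -0.001]
ft_force: [-0.5, -4.7, 0.7]
grip_width: 0.409
grip_force: 40.0
time: 19.48
position: [0.5583, 0.137, 0.0138]
tool_rot: [2.135, 2.302, -0.002]
ft_force: [-0.3, -5.6, 2.4]
grip_width: 0.409
grip_force: 40.0
```

```bash
python3 -m crank '[{"tx":0,"ty":0,"tz":1,"turn":0},{"tx":0,"ty":0,"tz":1,"turn":0}]'; python3 -m crank '[{"tx":0,"ty":0,"tz":0,"turn":0},{"tx":0,"ty":0,"tz":0,"turn":0},{"tx":0,"ty":0,"tz":0,"turn":0},{"tx":0,"ty":0,"tz":0,"turn":0},{"tx":0,"ty":0,"tz":-10,"turn":0}]' 50; python3 -m crank '[{"tx":0,"ty":0,"tz":-40,"turn":0},{"tx":0,"ty":0,"tz":-80,"turn":0},{"tx":0,"ty":0,"tz":-110,"turn":0},{"tx":60,"ty":0,"tz":-110,"turn":0},{"tx":110,"ty":0,"tz":-110,"turn":0}]'; python3 - <<'E'
from h import *
for c in ['scene','side','wrist']: look(c,.558,.137,.029,.037,r=.022)
latch(); go(547.5,284,22,4.4)
E
```

```text
time: 19.73
position: [0.5583, 0.1371, 0.0137]
tool_rot: [2.135, 2.302, -0.002]
ft_force: [-3.0, -5.2, 8.4]
grip_width: 0.408
grip_force: 40.0
time: 20.35
position: [0.557, 0.1383, 0.0222]
tool_rot: [-2.134, -2.304, 0.002]
ft_force: [-0.0, 0.0, 1.0]
grip_width: 0.577
grip_force: 0.0
time: 20.98
position: [0.5499, 0.2495, 0.1343]
tool_rot: [2.136, 2.303, 0.004]
ft_force: [0.8, -0.8, -0.3]
grip_width: 0.575
grip_force: 0.0
scene 101 [563.7 149.1] [16.  38.4] -30.8 34.0 [232. 221. 221.]
side 137 [557.8 137.6] [36.  36.8] 9.4 32.8 [203. 190. 190.]
wrist 1342 [559.8 129. ] [35.7 26.8] 5.1 33.9 [254. 253. 253.]
scene latch 58.3 124
side latch 60.0 124
shift [ 36.5   0.7 110.9] turn 0.002439040771440659 q7 -0.59
```

```bash
python3 -m crank '[{"tx":36,"ty":0,"tz":0,"turn":0},{"tx":36,"ty":0,"tz":50,"turn":0},{"tx":36,"ty":0,"tz":90,"turn":0},{"tx":36,"ty":0,"tz":112,"turn":0},{"tx":36,"ty":0,"tz":112,"turn":0}]'; python3 -m crank '[{"tx":0,"ty":0,"tz":0,"turn":0},{"tx":0,"ty":0,"tz":0,"turn":0},{"tx":0,"ty":0,"tz":0,"turn":0},{"tx":0,"ty":0,"tz":0,"turn":0},{"tx":0,"ty":0,"tz":0,"turn":0}]' 15 30; python3 -m crank '[{"tx":-14,"ty":0,"tz":0,"turn":0},{"tx":-28,"ty":0,"tz":0,"turn":0},{"tx":-42,"ty":0,"tz":0,"turn":0},{"tx":-54,"ty":0,"tz":0,"turn":0},{"tx":-60,"ty":0,"tz":0,"turn":0}]'; python3 -m crank '[{"tx":-3,"ty":0,"tz":0,"turn":0},{"tx":-3,"ty":0,"tz":0,"turn":0}]'; python3 -c 'from h import *; latch()'
```

```text
time: 21.85
position: [0.5463, 0.2821, 0.0193]
tool_rot: [-2.136, -2.302, 0.005]
ft_force: [-0.2, -0.5, 0.5]
grip_width: 0.573
grip_force: 0.0
time: 22.48
position: [0.5479, 0.2843, 0.0218]
tool_rot: [2.135, 2.303, 0.004]
ft_force: [1.4, -0.1, 4.9]
grip_width: 0.319
grip_force: 30.0
time: 23.1
position: [0.552, 0.2243, 0.0218]
tool_rot: [-2.136, -2.304, -0.004]
ft_force: [-0.1, 12.0, 8.3]
grip_width: 0.318
grip_force: 30.0
time: 23.35
position: [0.552, 0.2244, 0.0218]
tool_rot: [-2.132, -2.304, -0.009]
ft_force: [1.7, 7.3, 4.9]
grip_width: 0.319
grip_force: 30.0
scene latch -1.7 116
side latch -0.5 143
```

Latch is home. Now release, and go for the mid spacer.

```bash
python3 -m crank '[{"tx":0,"ty":0,"tz":0,"turn":0},{"tx":0,"ty":0,"tz":0,"turn":0},{"tx":0,"ty":0,"tz":0,"turn":0},{"tx":0,"ty":0,"tz":-40,"turn":0},{"tx":0,"ty":0,"tz":-90,"turn":0}]' 50; python3 -m crank '[{"tx":-10,"ty":0,"tz":-35,"turn":0},{"tx":-70,"ty":0,"tz":-35,"turn":0},{"tx":-130,"ty":0,"tz":-35,"turn":0},{"tx":-190,"ty":0,"tz":-35,"turn":0},{"tx":-250,"ty":0,"tz":-35,"turn":1}]' 76;  python3 -m crank '[{"tx":0,"ty":-3,"tz":0,"turn":1},{"tx":0,"ty":-3,"tz":0,"turn":2},{"tx":0,"ty":-3,"tz":0,"turn":2}]'; python3 - <<'E'
from h import *
latch()
for c in ['scene','side','wrist']: look(c,.566,-.037,.006,.015,r=.046)
look('side',.558,.137,.029,.037,r=.022)
go(566,-37,0,-9.5)
E
```

```text
time: 24.08
position: [0.5502, 0.2199, 0.1101]
tool_rot: [-2.134, -2.303, 0.006]
ft_force: [0.5, -1.3, 0.4]
grip_width: 0.574
grip_force: 0.0
time: 24.7
position: [0.57, -0.0306, 0.1454]
tool_rot: [-2.236, -2.207, 0.001]
ft_force: [1.1, 0.5, 0.2]
grip_width: 0.865
grip_force: 0.0
time: 25.08
position: [0.5671, -0.0286, 0.1453]
tool_rot: [-2.417, -2.007, 0.001]
ft_force: [-0.6, 0.6, -0.2]
grip_width: 0.877
grip_force: 0.0
scene latch -1.7 127
side latch -1.0 129
scene 840 [566.  -37.5] [60.2 66.5] -10.0 10.2 [114. 106.  96.]
side 1012 [566.  -36.6] [62.9 61.4] -10.4 9.0 [135. 125. 115.]
wrist 5509 [567.  -37.3] [60.6 60.1] -9.9 10.0 [162. 155. 143.]
side 141 [561.9 140.3] [31.2 42. ] 37.8 32.6 [213. 200. 200.]
shift [ -9.1   0.2 145.6] turn -0.21162662412518216 q7 -0.31
```

```bash
python3 -m crank '[{"tx":-9,"ty":0,"tz":50,"turn":-0.2},{"tx":-9,"ty":0,"tz":100,"turn":-0.2},{"tx":-9,"ty":0,"tz":130,"turn":-0.2},{"tx":-9,"ty":0,"tz":142,"turn":-0.2},{"tx":-9,"ty":0,"tz":142,"turn":-0.2}]'; python3 -m crank '[{"tx":0,"ty":0,"tz":0,"turn":0}]'; python3 -c 'from h import *; tips(.056); go(566.3,-37,-7,-10)'
```

```text
time: 26.0
position: [0.5658, -0.0368, 0.0035]
tool_rot: [-2.399, -2.028, 0.001]
ft_force: [0.5, 0.4, 0.4]
grip_width: 0.87
grip_force: 0.0
time: 26.12
position: [0.5673, -0.037, 0.0052]
tool_rot: [2.398, 2.026, 0.003]
ft_force: [0.1, -0.3, 0.1]
grip_width: 0.87
grip_force: 0.0
scene [(6, 12, np.float64(-16.0), np.float64(28.0)), (10, 36, np.float64(-16.0), np.float64(30.0)), (14, 5, np.float64(-11.0), np.float64(45.0)), (18, 29, np.float64(43.0), np.float64(48.0)), (22, 34, np.float64(44.0), np.float64(48.0)), (26, 28, np.float64(43.0), np.float64(48.0)), (30, 34, np.float64(44.0), np.float64(48.0)), (34, 27, np.float64(42.0), np.float64(48.0)), (38, 28, np.float64(42.0), np.float64(49.0)), (42, 29, np.float64(42.0), np.float64(50.0)), (46, 26, np.float64(46.0), np.float64(51.0)), (50, 25, np.float64(47.0), np.float64(51.0)), (54, 29, np.float64(47.0), np.float64(51.0)), (58, 25, np.float64(48.0), np.float64(52.0)), (62, 17, np.float64(-45.0), np.float64(53.0)), (66, 28, np.float64(-46.0), np.float64(-38.0)), (70, 21, np.float64(-46.0), np.float64(-41.0)), (74, 14, np.float64(-46.0)
[... 614 characters left out ...]
0), np.float64(51.0)), (58, 17, np.float64(37.0), np.float64(50.0)), (62, 26, np.float64(37.0), np.float64(52.0)), (66, 14, np.float64(37.0), np.float64(43.0)), (70, 7, np.float64(41.0), np.float64(44.0)), (74, 11, np.float64(41.0), np.float64(44.0)), (78, 12, np.float64(42.0), np.float64(44.0)), (82, 8, np.float64(42.0), np.float64(44.0)), (86, 6, np.float64(42.0), np.float64(43.0)), (90, 5, np.float64(41.0), np.float64(43.0)), (94, 3, np.float64(42.0), np.float64(43.0)), (98, 3, np.float64(43.0), np.float64(43.0)), (102, 9, np.float64(42.0), np.float64(44.0)), (106, 34, np.float64(42.0), np.float64(56.0))]
reading [567.3 -37.    5.2]
shift [-0.  -1.  12.2] turn 0.07771451595002361 q7 -0.37
```

```bash
python3 -m crank '[{"tx":0,"ty":0,"tz":5,"turn":0},{"tx":0,"ty":0,"tz":9,"turn":0},{"tx":0,"ty":0,"tz":11,"turn":0},{"tx":0,"ty":0,"tz":11,"turn":0}]'; python3 -m crank '[{"tx":0,"ty":0,"tz":0,"turn":0},{"tx":0,"ty":0,"tz":0,"turn":0},{"tx":0,"ty":0,"tz":0,"turn":0},{"tx":0,"ty":0,"tz":0,"turn":0},{"tx":0,"ty":0,"tz":0,"turn":0}]' 50 30;  python3 -m crank '[{"tx":0,"ty":0,"tz":0,"turn":0},{"tx":0,"ty":0,"tz":-30,"turn":0},{"tx":0,"ty":0,"tz":-80,"turn":0},{"tx":0,"ty":0,"tz":-130,"turn":0},{"tx":0,"ty":0,"tz":-152,"turn":0}]'; python3 -c 'from h import *; go(558.2,136.8,140,4.4)'
```

```text
time: 26.72
position: [0.5657, -0.037, -0.0077]
tool_rot: [-2.399, -2.027, 0.001]
ft_force: [-0.1, 0.2, 0.3]
grip_width: 0.878
grip_force: 0.0
time: 27.35
position: [0.566, -0.0371, -0.0073]
tool_rot: [2.4, 2.027, 0.0]
ft_force: [0.7, -0.7, 0.5]
grip_width: 0.682
grip_force: 30.0
time: 27.98
position: [0.5674, -0.0369, 0.1479]
tool_rot: [2.397, 2.025, 0.004]
ft_force: [-0.7, 0.0, -0.4]
grip_width: 0.684
grip_force: 30.0
shift [169.7 -38.    7.7] turn -2.800539078563932 q7 -0.27
```

```bash
python3 -m crank '[{"tx":45,"ty":-10,"tz":0,"turn":-0.8},{"tx":90,"ty":-20,"tz":0,"turn":-1.6},{"tx":135,"ty":-30,"tz":0,"turn":-2.4},{"tx":170,"ty":-38,"tz":4,"turn":-2.9},{"tx":170,"ty":-38,"tz":8,"turn":-2.9}]'; python3 -m crank '[{"tx":0,"ty":0,"tz":0,"turn":0},{"tx":0,"ty":0,"tz":0,"turn":0}]'; cat >> h.py <<'E'
def inhand(z0,z1,r=.046):
    p=tool()[0]; print(np.round(p*1000,1),'grip',ctrl.get_state()['grip_force'],ctrl.get_state()['grip_width'])
    for c in ['scene','side']: look(c,p[0],p[1],z0,z1,r)
    go(558.2,136.8,140,4.4)
E
python3 -c 'from h import *; inhand(.15,.162)'
```

```text
time: 28.6
position: [0.5557, 0.1413, 0.1366]
tool_rot: [-2.116, -2.32, -0.002]
ft_force: [0.7, 0.4, -1.1]
grip_width: 0.685
grip_force: 30.0
time: 28.85
position: [0.5572, 0.1352, 0.1365]
tool_rot: [2.127, 2.311, -0.001]
ft_force: [0.4, -0.4, -0.2]
grip_width: 0.684
grip_force: 30.0
[557.2 135.2 136.5] grip 29.99887615442276 0.6836561858818253
scene 664 [557.1 134.7] [80.4 61.8] 5.0 153.9 [91. 85. 77.]
side 890 [555.9 135.7] [79.1 63.3] 5.0 152.8 [109. 100.  91.]
shift [ 1.2  1.1 -3.3] turn 0.07126239820404692 q7 -0.37
```

```bash
python3 -m crank '[{"tx":1.5,"ty":1.5,"tz":20,"turn":0.1},{"tx":1.5,"ty":1.5,"tz":35,"turn":0.1},{"tx":1.5,"ty":1.5,"tz":50,"turn":0.1},{"tx":1.5,"ty":1.5,"tz":60,"turn":0.1},{"tx":1.5,"ty":1.5,"tz":70,"turn":0.1}]'; python3 -m crank '[{"tx":0,"ty":0,"tz":10,"turn":0},{"tx":0,"ty":0,"tz":20,"turn":0},{"tx":0,"ty":0,"tz":30,"turn":0},{"tx":0,"ty":0,"tz":36,"turn":0},{"tx":0,"ty":0,"tz":39,"turn":0}]'; python3 -m crank '[{"tx":0,"ty":0,"tz":1,"turn":0},{"tx":0,"ty":0,"tz":1,"turn":0}]'
```

```text
time: 29.58
position: [0.5584, 0.1381, 0.0662]
tool_rot: [2.135, 2.304, -0.001]
ft_force: [-0.9, -1.9, 1.4]
grip_width: 0.684
grip_force: 30.0
time: 30.2
position: [0.5581, 0.1379, 0.0272]
tool_rot: [2.135, 2.304, -0.002]
ft_force: [-0.4, -4.2, 2.0]
grip_width: 0.683
grip_force: 30.0
time: 30.45
position: [0.5581, 0.138, 0.0269]
tool_rot: [2.135, 2.304, -0.002]
ft_force: [-1.5, -4.1, 4.2]
grip_width: 0.687
grip_force: 30.0
```

Contact on the foot. Release to 70, lift, and go to the near spacer (456.6, −54, yaw 4).

```bash
python3 -m crank '[{"tx":0,"ty":0,"tz":0,"turn":0},{"tx":0,"ty":0,"tz":0,"turn":0},{"tx":0,"ty":0,"tz":0,"turn":0},{"tx":0,"ty":0,"tz":-15,"turn":0},{"tx":0,"ty":0,"tz":-60,"turn":0}]' 76; python3 -m crank '[{"tx":0,"ty":0,"tz":-50,"turn":0},{"tx":-30,"ty":-20,"tz":-60,"turn":0},{"tx":-80,"ty":-50,"tz":-60,"turn":0},{"tx":-130,"ty":-75,"tz":-60,"turn":0},{"tx":-180,"ty":-100,"tz":-60,"turn":0}]';  python3 -m crank '[{"tx":-10,"ty":-15,"tz":0,"turn":0},{"tx":-19,"ty":-16,"tz":0,"turn":0},{"tx":-19,"ty":-16,"tz":0,"turn":0},{"tx":-19,"ty":-16,"tz":0,"turn":0}]'; python3 - <<'E'
from h import *
latch()
for c in ['scene','side']: look(c,.558,.137,.037,.05,r=.03)
for c in ['scene','side','wrist']: look(c,.4565,-.054,.006,.015,r=.046)
go(456.6,-54,-7,4)
E
```

```text
time: 31.08
position: [0.5565, 0.1383, 0.0859]
tool_rot: [-2.132, -2.303, 0.005]
ft_force: [0.7, 0.4, 0.5]
grip_width: 0.873
grip_force: 0.0
time: 31.7
position: [0.4719, -0.0498, 0.1479]
tool_rot: [2.132, 2.304, 0.001]
ft_force: [0.4, -1.1, 0.0]
grip_width: 0.872
grip_force: 0.0
time: 32.2
position: [0.4586, -0.0675, 0.1469]
tool_rot: [2.132, 2.307, 0.001]
ft_force: [0.6, -0.1, -0.4]
grip_width: 0.87
grip_force: 0.0
scene latch -0.9 127
side latch -1.1 132
scene 301 [556.4 139.2] [59.1 53.9] 38.5 43.9 [232. 231. 217.]
scene 660 [456.1 -54.5] [65.6 60.8] 4.5 10.1 [92. 86. 78.]
side 1232 [456.8 -53.6] [61.2 61.1] 3.3 9.1 [127.5 117.  107.5]
wrist 5770 [457.6 -54.3] [60.1 60.7] 3.6 10.0 [162. 154. 142.]
shift [ 1.440e+01 -1.000e-01  1.536e+02] turn 0.08467717061496956 q7 0.18
```

```bash
python3 -m crank '[{"tx":14,"ty":0,"tz":45,"turn":0},{"tx":14,"ty":0,"tz":95,"turn":0},{"tx":14,"ty":0,"tz":130,"turn":0},{"tx":14,"ty":0,"tz":144,"turn":0},{"tx":14,"ty":0,"tz":144,"turn":0}]'; python3 -m crank '[{"tx":0,"ty":0,"tz":0,"turn":0}]'; python3 -c 'from h import *; go(456.9,-54,-7,3.8)'
```

```text
time: 33.17
position: [0.4565, -0.0546, 0.0024]
tool_rot: [-2.134, -2.304, 0.0]
ft_force: [0.4, 0.5, 0.5]
grip_width: 0.874
grip_force: 0.0
time: 33.3
position: [0.4581, -0.055, 0.004]
tool_rot: [2.133, 2.303, 0.002]
ft_force: [-0.4, -0.1, 0.9]
grip_width: 0.876
grip_force: 0.0
shift [ 1.1 -1.2 11. ] turn 0.11548551018226476 q7 0.01
```

```bash
python3 -m crank '[{"tx":1,"ty":-0.5,"tz":5,"turn":0.1},{"tx":1,"ty":-0.5,"tz":8,"turn":0.1},{"tx":1,"ty":-0.5,"tz":10,"turn":0.1},{"tx":1,"ty":-0.5,"tz":10,"turn":0.1}]'; python3 -m crank '[{"tx":0,"ty":0,"tz":0,"turn":0},{"tx":0,"ty":0,"tz":0,"turn":0},{"tx":0,"ty":0,"tz":0,"turn":0},{"tx":0,"ty":0,"tz":0,"turn":0},{"tx":0,"ty":0,"tz":0,"turn":0}]' 50 30;  python3 -m crank '[{"tx":0,"ty":0,"tz":0,"turn":0},{"tx":0,"ty":0,"tz":-30,"turn":0},{"tx":0,"ty":0,"tz":-80,"turn":0},{"tx":0,"ty":0,"tz":-130,"turn":0},{"tx":0,"ty":0,"tz":-152,"turn":0}]'; python3 -c 'from h import *; go(558.2,136.8,140,4.4)'
```

```text
time: 33.8
position: [0.456, -0.0538, -0.0075]
tool_rot: [-2.145, -2.295, 0.0]
ft_force: [0.3, 0.0, 0.3]
grip_width: 0.873
grip_force: 0.0
time: 34.42
position: [0.4562, -0.0538, -0.0073]
tool_rot: [2.145, 2.295, 0.0]
ft_force: [0.9, -0.3, -0.1]
grip_width: 0.687
grip_force: 30.0
time: 35.05
position: [0.4575, -0.054, 0.1475]
tool_rot: [2.142, 2.292, 0.002]
ft_force: [0.1, 0.2, -0.3]
grip_width: 0.681
grip_force: 30.0
shift [183.5 113.4   7.6] turn -0.10267402147398741 q7 0.15
```

```bash
python3 -m crank '[{"tx":46,"ty":28,"tz":0,"turn":0},{"tx":92,"ty":57,"tz":0,"turn":0},{"tx":138,"ty":85,"tz":0,"turn":-0.1},{"tx":184,"ty":114,"tz":4,"turn":-0.1},{"tx":184,"ty":114,"tz":8,"turn":-0.1}]'; python3 -m crank '[{"tx":0,"ty":0,"tz":0,"turn":0},{"tx":0,"ty":0,"tz":0,"turn":0},{"tx":0,"ty":0,"tz":0,"turn":0}]'; python3 -c 'from h import *; inhand(.148,.162)'
```

```text
time: 35.67
position: [0.5573, 0.1432, 0.136]
tool_rot: [-2.124, -2.31, -0.004]
ft_force: [-0.3, -0.4, -0.9]
grip_width: 0.681
grip_force: 30.0
time: 36.05
position: [0.5575, 0.1359, 0.1369]
tool_rot: [2.137, 2.301, -0.001]
ft_force: [-0.7, -0.3, -0.3]
grip_width: 0.684
grip_force: 30.0
[557.5 135.9 136.9] grip 29.999686181545258 0.6836242717122705
scene 736 [556.3 134.4] [81.4 62.2] 5.8 154.2 [91. 85. 77.]
side 987 [556.8 136.2] [79.  62.5] 4.6 153.1 [109. 100.  92.]
shift [ 0.3  0.7 -3. ] turn -0.02104481292459468 q7 -0.4
```

```bash
python3 -m crank '[{"tx":1,"ty":1,"tz":20,"turn":0},{"tx":1,"ty":1,"tz":35,"turn":0},{"tx":1,"ty":1,"tz":50,"turn":0},{"tx":1,"ty":1,"tz":60,"turn":0},{"tx":1,"ty":1,"tz":70,"turn":0}]'; python3 -m crank '[{"tx":0,"ty":0,"tz":10,"turn":0},{"tx":0,"ty":0,"tz":20,"turn":0},{"tx":0,"ty":0,"tz":26,"turn":0},{"tx":0,"ty":0,"tz":29,"turn":0},{"tx":0,"ty":0,"tz":30,"turn":0}]'
```

```text
time: 36.78
position: [0.5585, 0.1381, 0.0662]
tool_rot: [2.135, 2.304, -0.001]
ft_force: [-1.2, -1.4, 1.5]
grip_width: 0.685
grip_force: 30.0
time: 37.4
position: [0.5583, 0.1379, 0.0369]
tool_rot: [2.135, 2.304, -0.002]
ft_force: [-2.6, -3.8, 6.8]
grip_width: 0.687
grip_force: 30.0
```

```bash
python3 -m crank '[{"tx":0,"ty":0,"tz":0,"turn":0},{"tx":0,"ty":0,"tz":0,"turn":0},{"tx":0,"ty":0,"tz":0,"turn":0},{"tx":0,"ty":0,"tz":-15,"turn":0},{"tx":0,"ty":0,"tz":-60,"turn":0}]' 76; python3 -m crank '[{"tx":0,"ty":0,"tz":-45,"turn":0},{"tx":-45,"ty":14,"tz":-50,"turn":-0.6},{"tx":-100,"ty":31,"tz":-50,"turn":-1.2},{"tx":-155,"ty":48,"tz":-50,"turn":-1.8},{"tx":-210,"ty":65,"tz":-50,"turn":-2.4}]'; python3 -c 'from h import *; go(679.2,-168.8,147,20)'
```

```text
time: 38.02
position: [0.5566, 0.1382, 0.096]
tool_rot: [-2.132, -2.303, 0.005]
ft_force: [0.2, 0.9, 0.3]
grip_width: 0.872
grip_force: 0.0
time: 38.65
position: [0.6402, -0.0674, 0.1482]
tool_rot: [1.879, 2.516, 0.002]
ft_force: [0.8, 0.4, -0.5]
grip_width: 0.873
grip_force: 0.0
shift [-108.3    8.6    1.3] turn -0.7001638474945168 q7 0.13
```

```bash
python3 -m crank '[{"tx":-54,"ty":4,"tz":0,"turn":-0.4},{"tx":-108,"ty":8,"tz":0,"turn":-0.7},{"tx":-108,"ty":8,"tz":0,"turn":-0.7},{"tx":-108,"ty":8,"tz":0,"turn":-0.7}]';  python3 - <<'E'
from h import *
latch()
for c in ['scene','side']: look(c,.558,.137,.047,.06,r=.03)
for c in ['scene','side','wrist']: look(c,.6792,-.1688,.006,.015,r=.046)
for c in ['side','scene']: 
  print([(np.round(r['xyz'],3),round(r['confidence'],2)) for r in ctrl.mark_of(c,'disc')])
go(679.2,-168.8,-7,20)
E
```

```text
time: 39.15
position: [0.6775, -0.1664, 0.1473]
tool_rot: [-1.804, -2.571, -0.002]
ft_force: [0.4, 0.6, 0.9]
grip_width: 0.872
grip_force: 0.0
scene latch -0.6 124
side latch -1.0 130
scene 382 [557.  138.5] [59.3 54.5] 40.6 53.8 [244. 244. 234.]
side 500 [559.5 138.5] [55.3 58.5] 44.5 52.8 [214. 213. 199.]
scene 497 [ 700.7 -195.1] [60.1 28. ] 19.8 10.4 [138. 129. 117.]
side 395 [ 700.8 -194.8] [61.1 27.7] 20.1 9.1 [145. 134. 124.]
wrist 1876 [ 702.1 -194.8] [58.1 27. ] 20.3 9.9 [178. 170. 157.]
[(array([ 0.449, -0.308, -0.   ]), 0.85)]
[(array([ 0.449, -0.306, -0.004]), 0.61), (array([0.562, 0.137, 0.009]), 0.56)]
shift [ -2.5   1.1 153.8] turn -0.015572003891057307 q7 0.31
```

The far spacer has been knocked aside, so I relocate it.

```bash
python3 - <<'E'
from h import *
for c in ['scene','side']: look(c,.702,-.21,.006,.015,r=.07)
look('wrist',.702,-.21,.006,.015,r=.07,f='w5.png')
for c in ['scene','side']: print(c,[(np.round(r['xyz'],3),round(r['confidence'],2)) for r in ctrl.mark_of(c,'spacer1')])
E
```

```text
scene 1482 [ 707.3 -210.4] [63.8 61.3] 20.0 10.3 [158. 147. 133.]
side 1076 [ 707.1 -209.6] [63.3 60. ] 20.4 9.1 [160. 148. 137.]
wrist 4964 [ 708.6 -210.3] [60.1 61.6] 20.2 10.0 [200. 191. 176.]
scene [(array([ 0.341, -0.181, -0.001]), 0.81), (array([ 0.394,  0.054, -0.   ]), 0.73), (array([0.556, 0.141, 0.033]), 0.7), (array([ 0.709, -0.207,  0.001]), 0.66), (array([0.556, 0.132, 0.049]), 0.63), (array([ 0.684, -0.017,  0.002]), 0.59)]
side [(array([ 0.709, -0.212, -0.004]), 0.89), (array([0.558, 0.133, 0.043]), 0.87), (array([0.394, 0.05 , 0.001]), 0.83), (array([0.561, 0.136, 0.037]), 0.7), (array([ 0.34 , -0.178,  0.   ]), 0.66)]
```

View pics/w5.png

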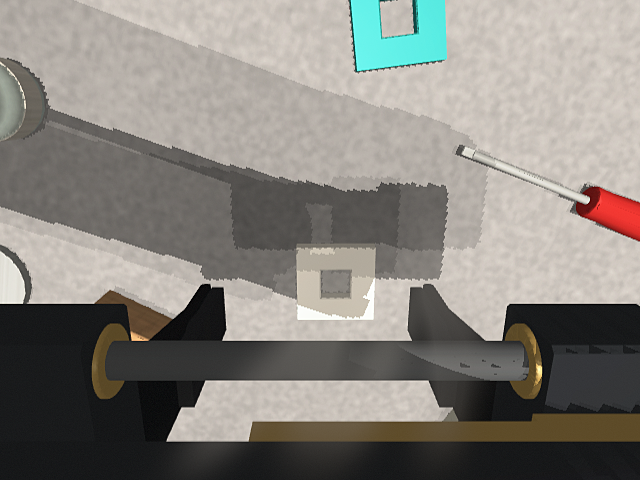

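The white spacer now lies at (335,283), which is (707.5, −210) in the world with yaw 20. Nothing is near it.

```bash
python3 -c 'from h import *; go(707.4,-210,3,20)'; python3 -m crank '[{"tx":-25,"ty":6,"tz":0,"turn":0},{"tx":-49,"ty":12,"tz":40,"turn":0},{"tx":-49,"ty":12,"tz":90,"turn":0},{"tx":-49,"ty":12,"tz":130,"turn":0},{"tx":-49,"ty":12,"tz":144,"turn":0}]'; python3 -m crank '[{"tx":0,"ty":0,"tz":0,"turn":0},{"tx":0,"ty":0,"tz":0,"turn":0}]'; python3 -c 'from h import *; go(707.4,-210,-7,20)'
```

```text
shift [-50.4  13.8 143.6] turn -0.022790509234852152 q7 0.31
time: 40.48
position: [0.7032, -0.209, -0.0008]
tool_rot: [-1.802, -2.568, 0.003]
ft_force: [0.2, 0.8, 1.2]
grip_width: 0.875
grip_force: 0.0
time: 40.72
position: [0.707, -0.2093, 0.0051]
tool_rot: [1.803, 2.569, 0.002]
ft_force: [-0.5, -0.1, -0.3]
grip_width: 0.881
grip_force: 0.0
shift [-0.8  0.1 12.1] turn -0.022891700556158412 q7 0.31
```

```bash
python3 -m crank '[{"tx":-1,"ty":0,"tz":5,"turn":0},{"tx":-1,"ty":0,"tz":8,"turn":0},{"tx":-1,"ty":0,"tz":11,"turn":0},{"tx":-1,"ty":0,"tz":11,"turn":0}]'; python3 -m crank '[{"tx":0,"ty":0,"tz":0,"turn":0},{"tx":0,"ty":0,"tz":0,"turn":0},{"tx":0,"ty":0,"tz":0,"turn":0},{"tx":0,"ty":0,"tz":0,"turn":0},{"tx":0,"ty":0,"tz":0,"turn":0}]' 50 30;  python3 -m crank '[{"tx":0,"ty":0,"tz":0,"turn":0},{"tx":0,"ty":0,"tz":-30,"turn":0},{"tx":0,"ty":0,"tz":-80,"turn":0},{"tx":0,"ty":0,"tz":-130,"turn":0},{"tx":0,"ty":0,"tz":-152,"turn":0}]'; python3 -c 'from h import *; go(558.2,136.8,140,4.4)'
```

```text
time: 41.22
position: [0.7053, -0.2101, -0.0088]
tool_rot: [-1.804, -2.571, 0.001]
ft_force: [-0.6, -0.1, -0.8]
grip_width: 0.873
grip_force: 0.0
time: 41.85
position: [0.7058, -0.2101, -0.0082]
tool_rot: [1.804, 2.571, 0.0]
ft_force: [-0.4, 0.4, 1.0]
grip_width: 0.683
grip_force: 30.0
time: 42.48
position: [0.707, -0.2102, 0.1474]
tool_rot: [1.802, 2.568, 0.002]
ft_force: [0.1, 0.3, 0.1]
grip_width: 0.685
grip_force: 30.0
shift [376.9 -22.    6.3] turn 3.0968238759684312 q7 0.36
```

```bash
python3 -m crank '[{"tx":57,"ty":-3,"tz":0,"turn":0.6},{"tx":114,"ty":-6,"tz":0,"turn":1.2},{"tx":171,"ty":-9,"tz":0,"turn":1.8},{"tx":228,"ty":-12,"tz":0,"turn":2.4},{"tx":285,"ty":-16,"tz":0,"turn":3.1}]'; python3 -c 'from h import *; go(558.2,136.8,140,4.4)'
```

```text
time: 43.1
position: [0.592, 0.0538, 0.1426]
tool_rot: [-2.137, -2.302, 0.002]
ft_force: [1.2, 0.6, 0.3]
grip_width: 0.686
grip_force: 30.0
shift [ 85.3 -27.6   2.6] turn -0.027783219789810687 q7 -0.26
```

```bash
python3 -m crank '[{"tx":45,"ty":-15,"tz":2,"turn":0},{"tx":86,"ty":-28,"tz":4,"turn":0},{"tx":86,"ty":-28,"tz":6,"turn":0},{"tx":86,"ty":-28,"tz":6,"turn":0},{"tx":86,"ty":-28,"tz":6,"turn":0}]'; python3 -c 'from h import *; inhand(.148,.162)'
```

```text
time: 43.72
position: [0.5596, 0.1342, 0.1371]
tool_rot: [-2.138, -2.302, 0.001]
ft_force: [0.5, 0.7, -0.2]
grip_width: 0.685
grip_force: 30.0
[559.6 134.2 137.1] grip 29.99991685152054 0.6846846910421367
scene 788 [559.1 133.3] [81.1 63.5] 5.5 155.2 [92. 86. 78.]
side 1021 [558.9 133.7] [79.6 62.3] 4.4 154.3 [109. 100.  91.]
shift [ 2.3 -1.2 -2.6] turn -0.029164436581129393 q7 -0.4
```

```bash
python3 -m crank '[{"tx":3,"ty":-1,"tz":15,"turn":0},{"tx":3,"ty":-1,"tz":30,"turn":0},{"tx":3,"ty":-1,"tz":45,"turn":0},{"tx":3,"ty":-1,"tz":55,"turn":0},{"tx":3,"ty":-1,"tz":62,"turn":0}]'; python3 -m crank '[{"tx":0,"ty":0,"tz":10,"turn":0},{"tx":0,"ty":0,"tz":20,"turn":0},{"tx":0,"ty":0,"tz":26,"turn":0},{"tx":0,"ty":0,"tz":28,"turn":0},{"tx":0,"ty":0,"tz":28,"turn":0}]'; python3 -m crank '[{"tx":0,"ty":0,"tz":1,"turn":0},{"tx":0,"ty":0,"tz":1,"turn":0}]'
```

```text
time: 44.45
position: [0.5576, 0.1389, 0.0747]
tool_rot: [-2.134, -2.305, 0.001]
ft_force: [0.6, 0.2, -0.6]
grip_width: 0.684
grip_force: 30.0
time: 45.08
position: [0.5577, 0.1383, 0.0473]
tool_rot: [2.135, 2.304, -0.002]
ft_force: [0.3, -2.5, -2.4]
grip_width: 0.686
grip_force: 30.0
time: 45.32
position: [0.5578, 0.1384, 0.0467]
tool_rot: [2.135, 2.304, -0.001]
ft_force: [-0.7, -3.9, 1.8]
grip_width: 0.683
grip_force: 30.0
```

```bash
python3 -m crank '[{"tx":0,"ty":0,"tz":0.5,"turn":0},{"tx":0,"ty":0,"tz":0.5,"turn":0},{"tx":0,"ty":0,"tz":0,"turn":0},{"tx":0,"ty":0,"tz":-15,"turn":0},{"tx":0,"ty":0,"tz":-50,"turn":0}]' 76; python3 -m crank '[{"tx":0,"ty":0,"tz":-40,"turn":0},{"tx":-50,"ty":-17,"tz":-50,"turn":0},{"tx":-100,"ty":-34,"tz":-50,"turn":0},{"tx":-155,"ty":-52,"tz":-50,"turn":0},{"tx":-210,"ty":-70,"tz":-50,"turn":0}]' 45; python3 -m crank '[{"tx":-55,"ty":-18,"tz":0,"turn":0},{"tx":-110,"ty":-36,"tz":0,"turn":0},{"tx":-165,"ty":-54,"tz":0,"turn":0},{"tx":-205,"ty":-70,"tz":0,"turn":0},{"tx":-205,"ty":-70,"tz":0,"turn":0}]'; python3 - <<'E'
from h import *
latch()
for c in ['scene','side']: look(c,.558,.137,.057,.07,r=.03)
for c in ['scene','side','wrist']: look(c,.4485,-.304,.028,.04,r=.046)
look('side',.4485,-.304,.005,.012,r=.046)
go(448.5,-304,12,4.4)
E
```

```text
time: 45.95
position: [0.5569, 0.1389, 0.0967]
tool_rot: [-2.133, -2.304, 0.003]
ft_force: [1.3, 0.2, -0.1]
grip_width: 0.87
grip_force: 0.0
time: 46.58
position: [0.5042, -0.0772, 0.148]
tool_rot: [2.132, 2.304, 0.001]
ft_force: [1.6, -1.0, -0.1]
grip_width: 0.53
grip_force: 0.0
time: 47.2
position: [0.4486, -0.2898, 0.1475]
tool_rot: [2.142, 2.296, -0.001]
ft_force: [-0.0, 0.6, 0.3]
grip_width: 0.518
grip_force: 0.0
scene latch -1.2 126
side latch -1.1 126
scene 438 [556.5 138.7] [58.9 55. ] 39.9 63.9 [236. 235. 223.]
side 575 [558.6 137.7] [57.7 59.1] -31.7 62.7 [235. 233. 219.]
scene 120 [ 449.9 -304.3] [21.9 20.4] -27.6 34.0 [74. 53. 26.]
side 184 [ 447.  -305.6] [16.  20.8] -29.2 33.3 [136.5 105.   44. ]
wrist 756 [ 449.3 -304.3] [21.  21.3] 20.0 33.8 [143. 112.  62.]
side 1610 [ 446.1 -306.4] [60.9 66.9] -41.3 7.5 [124. 118. 111.]
shift [-19.2  -3.7 134.9] turn 0.020855262344710468 q7 0.52
```

```bash
python3 -m crank '[{"tx":-17,"ty":-1,"tz":0,"turn":0},{"tx":-17,"ty":-1,"tz":50,"turn":0},{"tx":-17,"ty":-1,"tz":100,"turn":0},{"tx":-17,"ty":-1,"tz":125,"turn":0},{"tx":-17,"ty":-1,"tz":125,"turn":0}]'; python3 -m crank '[{"tx":0,"ty":0,"tz":0,"turn":0},{"tx":0,"ty":0,"tz":0,"turn":0}]'; python3 - <<'E'
from h import *
for i in range(3): go(448.9,-304,4,4.4); ctrl.get_image('side')
E
```

```text
time: 48.22
position: [0.4487, -0.3025, 0.0195]
tool_rot: [-2.132, -2.301, 0.001]
ft_force: [-0.2, -0.3, 0.7]
grip_width: 0.517
grip_force: 0.0
time: 48.48
position: [0.4515, -0.3036, 0.0233]
tool_rot: [2.133, 2.302, -0.0]
ft_force: [-0.2, 0.1, 0.9]
grip_width: 0.516
grip_force: 0.0
shift [-0.2 -2.7 19.3] turn -0.005012838087563409 q7 0.46
shift [-0.3 -2.5 19.2] turn -0.004510819936882626 q7 0.46
shift [-0.5 -2.3 18.9] turn -0.0031550509830026384 q7 0.46
```

```bash
python3 -m crank '[{"tx":0,"ty":-1.5,"tz":8,"turn":0},{"tx":0,"ty":-1.5,"tz":15,"turn":0},{"tx":0,"ty":-1.5,"tz":18,"turn":0},{"tx":0,"ty":-1.5,"tz":18,"turn":0}]'; python3 -m crank '[{"tx":0,"ty":0,"tz":0,"turn":0},{"tx":0,"ty":0,"tz":0,"turn":0},{"tx":0,"ty":0,"tz":0,"turn":0},{"tx":0,"ty":0,"tz":0,"turn":0},{"tx":0,"ty":0,"tz":0,"turn":0}]' 10 50;  python3 -m crank '[{"tx":0,"ty":0,"tz":0,"turn":0},{"tx":0,"ty":0,"tz":-30,"turn":0},{"tx":0,"ty":0,"tz":-80,"turn":0},{"tx":0,"ty":0,"tz":-130,"turn":0},{"tx":0,"ty":0,"tz":-150,"turn":0}]'; python3 -c 'from h import *; go(558.2,136.8,150,4.4)'
```

```text
time: 49.12
position: [0.4486, -0.3024, 0.0031]
tool_rot: [-2.134, -2.304, -0.0]
ft_force: [0.7, 0.3, -0.1]
grip_width: 0.518
grip_force: 0.0
time: 49.75
position: [0.449, -0.3028, 0.0038]
tool_rot: [2.135, 2.304, -0.0]
ft_force: [-0.0, 0.1, 1.2]
grip_width: 0.238
grip_force: 50.0
time: 50.38
position: [0.45, -0.3033, 0.1566]
tool_rot: [2.132, 2.302, -0.0]
ft_force: [1.0, 0.2, -2.5]
grip_width: 0.237
grip_force: 50.0
shift [430.6 141.5   5.7] turn -0.002032910287189793 q7 0.54
```

```bash
python3 -m crank '[{"tx":50,"ty":17,"tz":0,"turn":0},{"tx":105,"ty":35,"tz":0,"turn":0},{"tx":160,"ty":53,"tz":0,"turn":0},{"tx":215,"ty":71,"tz":0,"turn":0},{"tx":265,"ty":88,"tz":0,"turn":0}]'; python3 -m crank '[{"tx":50,"ty":16,"tz":0,"turn":0},{"tx":100,"ty":32,"tz":0,"turn":0},{"tx":140,"ty":46,"tz":3,"turn":0},{"tx":164,"ty":53,"tz":6,"turn":0},{"tx":164,"ty":53,"tz":6,"turn":0}]'; python3 -m crank '[{"tx":0,"ty":0,"tz":0,"turn":0},{"tx":0,"ty":0,"tz":0,"turn":0}]'; python3 -c 'from h import *; inhand(.146,.16)'
```

```text
time: 51.0
position: [0.5161, -0.0297, 0.1534]
tool_rot: [2.134, 2.305, -0.001]
ft_force: [0.5, -0.6, -1.7]
grip_width: 0.24
grip_force: 50.0
time: 51.62
position: [0.5556, 0.1386, 0.1469]
tool_rot: [-2.128, -2.308, 0.0]
ft_force: [0.0, -0.8, -1.6]
grip_width: 0.24
grip_force: 50.0
time: 51.88
position: [0.5567, 0.134, 0.1475]
tool_rot: [2.137, 2.302, -0.002]
ft_force: [-0.3, 1.0, -1.2]
grip_width: 0.234
grip_force: 50.0
[556.7 134.  147.5] grip 49.999457001686096 0.23358769089672898
scene 626 [561.6 129.1] [66.9 59.6] -33.0 151.6 [61. 58. 55.]
side 759 [552.9 127.9] [59.8 67.3] -33.1 150.7 [85. 80. 75.]
shift [2.3 1.6 7.7] turn -0.025977022933491866 q7 -0.4
```

```bash
python3 - <<'E'
from h import *
p=tool()[0]
for c in ['scene','side']:
    im,d=snap(c); P=cloud(c,d).reshape(-1,3)
    m=(d.reshape(-1)>0)&(np.hypot(P[:,0]-p[0],P[:,1]-p[1])<.042)&(P[:,2]>.141)&(P[:,2]<.155)
    Q=(P[m,:2]*1000).astype(np.float32); print(c,cv2.minEnclosingCircle(Q),Q.min(0),Q.max(0))
E
```

```text
scene ((557.0435791015625, 132.2449951171875), 34.74972152709961) [522.5763   97.88647] [591.75653 165.67693]
side ((555.4179077148438, 132.3297119140625), 34.30048370361328) [521.4987   98.82732] [589.64954 166.08769]
```

```bash
python3 -m crank '[{"tx":4.5,"ty":2,"tz":15,"turn":0},{"tx":4.5,"ty":2,"tz":30,"turn":0},{"tx":4.5,"ty":2,"tz":45,"turn":0},{"tx":4.5,"ty":2,"tz":55,"turn":0},{"tx":4.5,"ty":2,"tz":60,"turn":0}]'; python3 -m crank '[{"tx":0,"ty":0,"tz":7,"turn":0},{"tx":0,"ty":0,"tz":13,"turn":0},{"tx":0,"ty":0,"tz":17,"turn":0},{"tx":0,"ty":0,"tz":19,"turn":0},{"tx":0,"ty":0,"tz":19,"turn":0}]'
```

```text
time: 52.7
position: [0.5579, 0.1404, 0.0866]
tool_rot: [-2.134, -2.304, 0.001]
ft_force: [0.2, 1.1, -1.9]
grip_width: 0.236
grip_force: 50.0
time: 53.32
position: [0.5583, 0.1404, 0.0686]
tool_rot: [2.135, 2.305, -0.0]
ft_force: [-0.5, -0.0, -2.5]
grip_width: 0.242
grip_force: 50.0
```

```bash
python3 -m crank '[{"tx":-1.5,"ty":0,"tz":0,"turn":0},{"tx":-1.5,"ty":0,"tz":0.5,"turn":0},{"tx":-1.5,"ty":0,"tz":1,"turn":0},{"tx":-1.5,"ty":0,"tz":1,"turn":0}]'; python3 - <<'E'
from h import *
p=[.558,.137]
for c in ['scene','side']:
    im,d=snap(c); P=cloud(c,d).reshape(-1,3)
    for z0,z1 in [(.067,.0755)]:
        col=im.reshape(-1,3).astype(int)
        m=(d.reshape(-1)>0)&(np.hypot(P[:,0]-p[0],P[:,1]-p[1])<.037)&(P[:,2]>z0)&(P[:,2]<z1)&(abs(col[:,2]-col[:,0])<25)&(col[:,0]>40)
        Q=(P[m,:2]*1000).astype(np.float32); print(c,m.sum(),cv2.minEnclosingCircle(Q),np.median(P[m,2]))
E
```

```text
time: 53.82
position: [0.5586, 0.139, 0.0679]
tool_rot: [2.135, 2.305, 0.0]
ft_force: [-0.9, -0.7, 0.5]
grip_width: 0.243
grip_force: 50.0
scene 430 ((558.8368530273438, 136.4020538330078), 34.87452697753906) 0.07205608613431777
side 559 ((557.3165283203125, 136.5643768310547), 36.515628814697266) 0.07082518419713657
```

```bash
python3 -m crank '[{"tx":0,"ty":0,"tz":0.5,"turn":0},{"tx":0,"ty":0,"tz":0.5,"turn":0}]'; python3 -m crank '[{"tx":0,"ty":0,"tz":0,"turn":0},{"tx":0,"ty":0,"tz":0,"turn":0},{"tx":0,"ty":0,"tz":0,"turn":0},{"tx":0,"ty":0,"tz":0,"turn":0},{"tx":0,"ty":0,"tz":-10,"turn":0}]' 45; python3 -m crank '[{"tx":0,"ty":0,"tz":-40,"turn":0},{"tx":0,"ty":0,"tz":-90,"turn":0},{"tx":-50,"ty":-20,"tz":-90,"turn":0},{"tx":-100,"ty":-40,"tz":-90,"turn":0},{"tx":-150,"ty":-60,"tz":-90,"turn":0}]'; python3 -m crank '[{"tx":-30,"ty":0,"tz":0,"turn":0},{"tx":-30,"ty":0,"tz":0,"turn":0}]'; python3 - <<'E'
from h import *
latch(); p=[.558,.137]; A=[]
for c in ['scene','side']:
    im,d=snap(c); P=cloud(c,d).reshape(-1,3); col=im.reshape(-1,3).astype(int)
    m=(d.reshape(-1)>0)&(np.hypot(P[:,0]-p[0],P[:,1]-p[1])<.037)&(P[:,2]>.067)&(P[:,2]<.0755)&(abs(col[:,2]-col[:,0])<25)&(col[:,0]>40)
    Q=(P[m,:2]*1000).astype(np.float32); print(c,m.sum(),cv2.minEnclosingCircle(Q),np.median(P[m,2]))
    look(c,.558,.137,.09,.105,r=.02)
    g=np.c_[P[m,:2]-p,np.ones(m.sum())]; print('slopes',np.linalg.lstsq(g,P[m,2],rcond=None)[0])
    u,v=proj(c,[.558,.137,.06]); A.append(cv2.resize(im[v-60:v+60,u-80:u+80],(400,300)))
    for q in ['jar','carton']: print([np.round(r['xyz'],3) for r in ctrl.mark_of(c,q)[:1]])
cv2.imwrite('pics/end.png',np.hstack(A)[:,:,::-1])
E
```

```text
time: 54.18
position: [0.5586, 0.139, 0.0678]
tool_rot: [2.134, 2.304, -0.0]
ft_force: [-2.2, -2.0, 5.5]
grip_width: 0.239
grip_force: 50.0
time: 54.8
position: [0.5577, 0.1388, 0.0767]
tool_rot: [-2.134, -2.304, 0.002]
ft_force: [0.2, -0.7, 0.1]
grip_width: 0.51
grip_force: 0.0
time: 55.42
position: [0.5098, -0.0165, 0.168]
tool_rot: [2.133, 2.304, 0.001]
ft_force: [1.4, -0.3, 0.1]
grip_width: 0.52
grip_force: 0.0
time: 55.68
position: [0.5124, -0.0482, 0.1677]
tool_rot: [2.14, 2.298, -0.001]
ft_force: [-0.3, 0.2, -0.2]
grip_width: 0.514
grip_force: 0.0
scene latch -1.7 126
side latch -0.9 124
scene 507 ((558.0643310546875, 135.36956787109375), 35.868221282958984) 0.0720220461789356
scene 124 [558.9 137. ] [20.8 23.6] 44.9 97.3 [172.5 125.5  70. ]
slopes [-0.0107162   0.00770741  0.07193729]
[array([ 0.443, -0.16 ,  0.001])]
[array([ 0.567, -0.306, -0.   ])]
side 0 ((0.0, 0.0), 0.0) nan
slopes [0. 0. 0.]
[array([0.557, 0.134, 0.006])]
[array([ 0.565, -0.301,  0.001])]
  return _methods._mean(a, axis=axis, dtype=dtype,
  ret = ret.dtype.type(ret / rcount)
```

View pics/end.png

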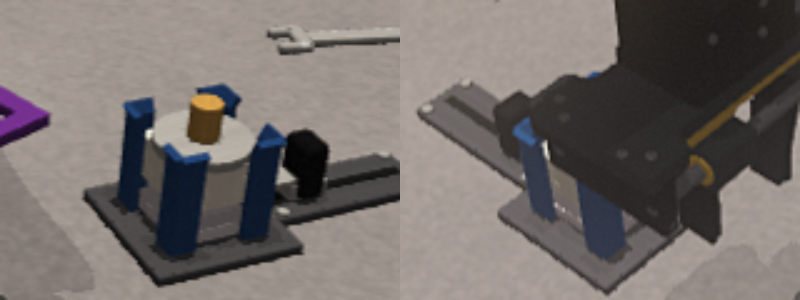

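The left half (scene camera) shows the stack in the jig with the brass stud up at (206,118), the disc flat at the right height and the latch home. Stud centre is (558.9, 137), and the arm is clear of the stack. I hand in.

```bash
python3 -c 'from bench import ctrl; print(ctrl.close_job())'
```

```text
the job is handed in; nothing more can be done
None
```

I built the stack and handed the job in at about 56 s: foot seated and latched, all three white spacers on it, the disc flat on top with its stud up, and the jar and carton not disturbed. The hand-in gave no verdict, so this rests on my last camera check.

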